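Load the stamp holder and clamp it four clicks

ROBOT

A 6-joint arm with a two-finger parallel gripper is mounted at the origin on the work surface. World frame = base frame: x ahead of the robot, y to its left, z up, the work surface at z = 0. Lengths are in mm, angles in rad, forces in N, time in s.
With the tool pointing down it reaches from about 250 to 775 mm from the base axis. Payload 8.9 kg.
Tool frame: the origin (TCP) lies at the very end of the fingers, on their centre line; the grasp point (between the pads) lies 19 mm behind it; z points along the fingers, y is the direction in which the jaws open and shut (so a half turn about z gives the same grasp; the last joint's range is limited). The gripper opens to 85 mm and grips with 20 to 120 N. Pads are 22 mm wide; open, the fingers measure 114 mm over their backs; the gripper's body (76 mm by 85 mm) begins 54 mm behind the grasp point. The pads swing forward as they close: fully open they stand 13 mm farther back than shut.
Start: joints at [1.186, 0.291, -0.153, 1.127, 0, 1.431], TCP at [127.743, 509.22, 231.305] pointing down, gripper open.
Joint ranges: [-2.52, 2.52], [-0.91, 1.74], [-1.3, 1.37], [-1.96, 2.02], [-1.52, 1.47], [-3.14, 3.14]. Speed limits (rad/s): [2.22, 2.22, 2.79, 3.14, 3.14, 3.14].

INTERFACE

Orientations are given as [roll, pitch, yaw] about the fixed x, y, z axes, in that order (R = Rz(yaw) Ry(pitch) Rx(roll)).
In Python, from cell import * gives the robot as it stands.
- The arm moves only by the tool send_rows, never from a script. Its argument "moves" is one flat list of numbers, 7 for each row, row after row: the shift along the tool's x, y, z in mm, then the turn, a rotation vector about the tool's x, y, z in degrees, then the finger opening in mm, from 0 to 85.4. In form: [dx, dy, dz, ax, ay, az, grip, dx, dy, dz, ax, ay, az, grip, ...]. A call has 1 to 20 rows; each row is the pose to reach, as a shift and turn from the pose commanded when the call began, along the tool's axes at that moment; what a row does not reach only later rows make up. A row lasts 1/12 s, in which the tool goes at most 41.7 mm and 7.16 degrees, less where a joint would pass 70% of its speed; a pose out of reach is approached as far as the arm can. A call with a gripper value outside its range is refused whole. The fingers move at their own pace and stop on an object; "squeeze" is the grip in N (left out, the last holds). Time passes only in rows, so rows that repeat a pose let the fingers close. It gives the time, the measured TCP pose, the force and the opening at its end, in the units of the state.
- state(): the state, without advancing time (a new reading comes with each control period).
- get_image(name): name is "scene" or "top"; returns (picture, depth): 384x512x3 uint8, blue, green, red; 384x512 float32, mm along the optical axis (not along the pixel's ray), 0 where there is no reading.
- camera_params(name): a dict with "fx", "fy", "cx", "cy" (pixels), "rvec" (rotation vector, rad) and "tvec" (3), from world to camera coordinates, as OpenCV has them. Camera axes: x right, y down, z forward; pixel columns grow to the right and rows downward; lengths in mm; the calibration is good to about 2 mm. A picture is of the moment at which its call begins. camera_params takes no time and is no camera call.
- hand_in(): hands the job in, once; it reports no verdict.
Trained networks look in the newest picture that a camera, given by its name, has taken for a name from the list of things; names that differ only in an ending like _2 or _b are one class to them, and where a whole thing is asked for, a point or a joint stands for the part that bears it (a point fixed in the world has none). Each returns a list of dicts, best first, with "score" (0 to 1); they miss things now and then, are a little off and sometimes report something else, mostly with a low value. They report only what shows in the picture. A call takes as long as a camera call. They do not tell look-alikes from the thing itself.
- look_for(target, camera): "bbox" ([left, top, right, bottom] in pixels, round what is visible of it).
- masks_of(target, camera): "mask" (384x512 bool, what is visible of it) and "bbox" ([left, top, right, bottom] in pixels, round what is visible of it).
- spot_point(target, camera): "pixel" ([column, row] in pixels: a listed point, or the origin of a listed thing).
The state is a dict: "time_s": time; "q": joint angles; "joint_velocities": joint speeds; "joint_torque": joint torques, N m; "ee_pos": TCP position; "orientation": TCP orientation; "wrist_force": force on the tool from outside, world axes, zero at the start; "moment": the same for the moment, N m; "finger_gap": finger opening in mm.
Only numpy, scipy, OpenCV 4.12 (cv2) and the standard library are available. Lean on these libraries where they do the work, as an engineer would, in place of code of your own. Each camera call takes 0.05 s, during which the arm holds its last target.

TASK

Load the stamp holder in dot order, one stamp after the other: red into the one-dot pocket, then yellow into two dots, then blue into three dots, each pushed fully home and upright. Then swing the orange-handled ratchet lever anticlockwise (seen from above) until you have felt exactly four clicks, never a fifth, and finish while still gripping the lever there. Leave the black stamp and everything else on the bench where it is.

Things in the scene. Friction and masses are not known exactly. Their poses are not given: they have to be found in the camera images.
- red_stamp_mid (a point): stamp standing upright on the bench, 80 mm tall: steel foot 24 mm across and 30 mm high with a small bevel, above it a straight round red handle 20 mm across and 50 mm long, 120 g. This point is its centre line, 40 mm above its foot. z is up its length
- yellow_stamp_mid (a point): stamp standing upright on the bench, 80 mm tall: steel foot 24 mm across and 30 mm high with a small bevel, above it a straight round yellow handle 20 mm across and 50 mm long, 120 g. This point is its centre line, 40 mm above its foot. z is up its length
- blue_stamp_mid (a point): stamp standing upright on the bench, 80 mm tall: steel foot 24 mm across and 30 mm high with a small bevel, above it a straight round blue handle 20 mm across and 50 mm long, 120 g. This point is its centre line, 40 mm above its foot. z is up its length
- pocket1 (a point): centre of the mouth of the one-dot pocket, in the 25 mm high aluminium block of the holder, which is fixed to the bench. Pocket: round, 26.5 mm wide, 15 mm deep, 2 mm bevel at the mouth; a stamp fully home has its foot 10 mm above the bench
- pocket2 (a point): the same for the middle pocket, with two dots. The pockets stand 45 mm apart in a straight row; pocket1 to pocket3 is the holder's +y, the black dots are on its -x side
- pocket3 (a point): the same for the pocket with three dots, nearest the lever. On the +x side of the row is the clamp jaw, its top 41 mm above the bench, 23 mm from the feet when open; the lever closes it 18 mm per rad, up to the feet at the fourth click, and it does not load the lever
- pivot (a point): point on the lever's upright hinge axis, 72 mm above the bench, level with lever_grip; 40 mm to the holder's +x and 130 mm to its +y from pocket2. Teeth there give the clicks: free swing needs about 0.6 N at the handle; on each tooth the push rises from 4 to 5.5 N, then drops below zero as the lever snaps forward (one click) into the notch
- lever_grip (a point): point on the axis of the lever's upright orange handle, 72 mm above the bench, 110 mm from the hinge axis. The handle is a round post 20 mm across from 43 to 95 mm above the bench; below it is the flat steel lever bar, 18 mm wide
- lever (a joint): lever angle in rad, growing anticlockwise from above; at 0 it points 100 degrees anticlockwise of the holder's +x. Starts in its free swing (0 to 0.30). Teeth 0.20 apart: clicks at about 0.55, 0.75, 0.95, 1.15, 1.35, each snapping on to a notch at 0.62, 0.82, 1.02, 1.22 (the fourth), 1.42. It stays in a notch, resisting about 12 N backwards; end stop 1.62
- black_stamp_mid (a point): the spare stamp, same shape with a black handle; not wanted, leave it (point 40 mm above its foot)
- tan_spool_mid (a point): spool of tan thread, 41 mm across, 60 mm tall, standing; leave it (point half-way up)
- red_spool_mid (a point): spool of dark red thread, same size; leave it
- glue_jar: amber glue jar, 56 mm across, 75 mm tall; leave it (origin under its centre)
- wallet: black wallet, 110 x 95 x 18 mm, lying flat; leave it (origin under its centre)
- awl_grip (a point): awl lying on the bench; leave it (point on its handle)
There are look-alikes about, which are no part of the job. Leave any green look-alike of the part that bears blue_stamp_mid alone.

How it is judged (in metres and radians):
On the way, in this order (a step that is already met when the one before it is completed fails the run):
1. the red stamp stands fully home in pocket1 (order: one, two, three) (horizontal distance between red_stamp_mid and pocket1 below 0.004 m and z of red_stamp_mid in the frame of pocket1 below 0.029 m and angle between red_stamp_mid's own z axis and vertical below 0.12 rad), for 0.2 s.
2. the yellow stamp stands fully home in pocket2 (order: one, two, three) (horizontal distance between yellow_stamp_mid and pocket2 below 0.004 m and z of yellow_stamp_mid in the frame of pocket2 below 0.029 m and angle between yellow_stamp_mid's own z axis and vertical below 0.12 rad), for 0.2 s.
3. the blue stamp stands fully home in pocket3 (order: one, two, three) (horizontal distance between blue_stamp_mid and pocket3 below 0.004 m and z of blue_stamp_mid in the frame of pocket3 below 0.029 m and angle between blue_stamp_mid's own z axis and vertical below 0.12 rad), for 0.2 s.
4. the lever is held in the fourth notch (value of joint lever between 1.18 and 1.33 rad and contact force between the fingers and lever above 1 N), for 0.3 s.
At the end, for the whole second after the job is handed in: Red, yellow and blue stamps stand in the one-, two- and three-dot pockets (within 4 mm of the pocket's centre, within 4 mm of fully home, tilted less than 0.12 rad); the lever is at rest past the fourth click and before the fifth (1.18 to 1.33 rad) and the fingers still hold it with more than 1 N (all of step 1 and all of step 2 and all of step 3 and all of step 4 and velocity of joint lever between -0.05 and 0.05 rad/s); the arm keeps its last pose, push and grip.
It fails at once if the lever goes past the fifth click (value of joint lever above 1.38 rad).
It fails at once if the black stamp or something else on the bench is moved more than 3 cm (distance of any of black_stamp_mid, tan_spool_mid, red_spool_mid, glue_jar, wallet, awl_grip from where it was at the start of the episode above 0.03 m).
It also fails if it takes over 72 s, if anything falls off the work surface, if the arm or the gripper's body presses on something with over 40 N, if the wrist force passes 120 N, or if a joint passes its speed limit or range.

## Working session

There is one attempt and no reset: what is moved stays moved. The work goes in short steps, Python scripts to look and compute and a tool call to move; the robot and the scene stay as the last step left them, time stands still between calls to the robot, and variables do not carry over. Pictures are saved under pics/ and viewed, and the job is handed in when it is done.

Besides the shell and the picture viewer there is one more tool, called by a JSON object that holds its "api" and its "payload". send_rows: Moves the arm, as the interface text tells. Its arguments: {"type":"object","properties":{"moves":{"type":"array","items":{"type":"number"}},"squeeze":{"type":"number"}},"required":["moves"]}

```bash
ls; mkdir -p pics; python3 - <<'E'
from cell import *
import cv2
print(state())
for n in ("scene","top"):
    p,d=get_image(n); cv2.imwrite(f"pics/{n}0.png",p)
    print(n,camera_params(n))
E
```

```text
pics
{'time_s': 0.0, 'q': array([ 1.18568708e+00,  2.91278095e-01, -1.54140860e-01,  1.12669364e+00,
        2.92694127e-05,  1.43152447e+00]), 'joint_velocities': array([-0.00165528,  0.00058896,  0.0003036 ,  0.0016678 , -0.00058539,
       -0.00093596]), 'joint_torque': array([-1.34078888e-03, -5.37144613e+01,  3.31370544e+01,  1.55082444e-02,
       -4.06428826e-04,  2.41414671e-05]), 'ee_pos': array([127.57323154, 508.80776632, 230.72801678]), 'orientation': array([-3.14029320e+00, -2.11712579e-04,  2.89575511e+00]), 'wrist_force': array([-0.06404025, -0.07528212,  0.59271169]), 'moment': array([-0.01107163,  0.00037412,  0.03996145]), 'finger_gap': 85.49444886783836}
scene {'fx': 369.65008124113, 'fy': 369.65008124113, 'cx': 254.98380894252563, 'cy': 195.21660738138436, 'rvec': array([ 1.80746108,  1.51253073, -0.75810021]), 'tvec': array([-106.85421525, -304.29810862, 1604.37921209])}
top {'fx': 478.1628402103597, 'fy': 478.1628402103597, 'cx': 252.72215880628502, 'cy': 195.96019207991804, 'rvec': array([ 2.16365157, -2.11860501,  0.14312142]), 'tvec': array([   7.55072851,  591.18944507, 1390.1029744 ])}
```

View pics/top0.png

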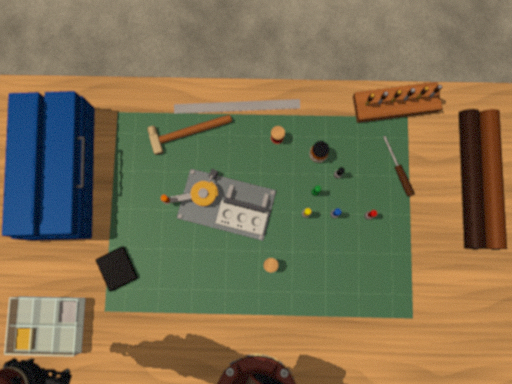

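View pics/scene0.png

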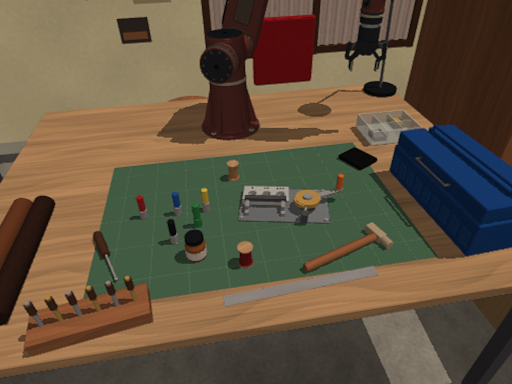

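```bash
cat > h.py <<'E'
from cell import *
import cv2, numpy as np
def cam(n):
    c=camera_params(n); R=cv2.Rodrigues(np.array(c['rvec']))[0]
    K=np.array([[c['fx'],0,c['cx']],[0,c['fy'],c['cy']],[0,0,1]]); return K,R,np.array(c['tvec'])
def ray(n,px):
    K,R,t=cam(n); d=R.T@np.linalg.inv(K)@np.array([px[0],px[1],1.]); return -R.T@t,d
def onz(n,px,z):
    o,d=ray(n,px); return o+d*(z-o[2])/d[2]
def proj(n,P):
    K,R,t=cam(n); return cv2.projectPoints(np.atleast_2d(np.array(P,float)),camera_params(n)['rvec'],t,K,None)[0][:,0]
def tri(pa,pb):
    oa,da=ray('top',pa); ob,db=ray('scene',pb)
    A=np.stack([da,-db],1); s=np.linalg.lstsq(A,ob-oa,rcond=None)[0]
    a=oa+da*s[0]; b=ob+db*s[1]; return (a+b)/2,np.linalg.norm(a-b)
E
python3 - <<'E'
from h import *
np.set_printoptions(precision=1,suppress=True)
for n in ("scene","top"):
    p,d=get_image(n); np.savez(f"{n}.npz",p=p,d=d)
H=dict(red_stamp_mid=50,yellow_stamp_mid=50,blue_stamp_mid=50)
Z=dict(red_stamp_mid=40,yellow_stamp_mid=40,blue_stamp_mid=40,black_stamp_mid=40,pocket1=25,pocket2=25,pocket3=25,pivot=72,lever_grip=72,tan_spool_mid=30,red_spool_mid=30,glue_jar=0,wallet=0)
for t in Z:
    for n in ("top","scene"):
        for r in spot_point(t,n)[:3]: print(t,n,round(r['score'],2),np.array(r['pixel']),onz(n,r['pixel'],Z[t]))
p=np.load('top.npz')['p']; cv2.imwrite('pics/topz.png',cv2.resize(p[140:260,150:310],None,fx=5,fy=5,interpolation=cv2.INTER_CUBIC))
cv2.imwrite('pics/topz2.png',cv2.resize(p[150:230,290:390],None,fx=7,fy=7,interpolation=cv2.INTER_CUBIC))
p=np.load('scene.npz')['p']; cv2.imwrite('pics/scz.png',cv2.resize(p[160:240,220:360],None,fx=5.5,fy=5.5,interpolation=cv2.INTER_CUBIC))
cv2.imwrite('pics/scz2.png',cv2.resize(p[175:265,120:220],None,fx=6,fy=6,interpolation=cv2.INTER_CUBIC))
print(state()['time_s'])
E
```

```text
red_stamp_mid top 0.7 [257.2 219.8] [519.8   5.1  40. ]
red_stamp_mid scene 0.48 [138.9 207.6] [ 547.4 -337.9   40. ]
yellow_stamp_mid top 0.43 [369.8 214.2] [ 543.5 -329.9   40. ]
yellow_stamp_mid scene 0.49 [205.3 202.3] [ 560.7 -138.7   40. ]
blue_stamp_mid top 0.56 [317.1 189.9] [ 613.6 -173.    40. ]
blue_stamp_mid top 0.38 [334.1 208.9] [ 557.2 -223.8   40. ]
blue_stamp_mid scene 0.5 [198.7 215. ] [ 616.  -161.4   40. ]
blue_stamp_mid scene 0.49 [177.5 205.5] [ 559.9 -222.7   40. ]
black_stamp_mid top 0.38 [340.8 174.3] [ 662.8 -244.3   40. ]
black_stamp_mid scene 0.5 [339.8 180.1] [530.6 299.9  40. ]
black_stamp_mid scene 0.18 [269.5 194. ] [558.3  61.3  40. ]
pocket1 top 0.89 [244.9 216.1] [531.6  42.5  25. ]
pocket1 top 0.67 [318.6 154.4] [ 726.5 -179.2   25. ]
pocket1 top 0.66 [227.5 213.9] [537.2  95.2  25. ]
pocket1 scene 0.86 [263.9 194.5] [538.6  47.2  25. ]
pocket1 scene 0.81 [280.8 190.4] [528.1 104.5  25. ]
pocket1 scene 0.64 [249.5 190.3] [508.    5.6  25. ]
pocket2 top 0.89 [244.9 216.1] [531.6  42.5  25. ]
pocket2 top 0.67 [318.6 154.4] [ 726.5 -179.2   25. ]
pock
[... 758 characters left out ...]
3.1] [586.5 274.3  72. ]
tan_spool_mid top 0.5 [268.8 265.2] [386.6 -31.9  30. ]
tan_spool_mid scene 0.61 [235.2 168.9] [384.1 -25.2  30. ]
red_spool_mid top 0.77 [279.1 137.4] [776.5 -57.1  30. ]
red_spool_mid top 0.56 [201.8 192.4] [600.5 174.7  30. ]
red_spool_mid scene 0.89 [247.9 252.6] [780.5 -41.1  30. ]
red_spool_mid scene 0.16 [355.5 158.2] [401.8 405.9  30. ]
glue_jar top 0.83 [316.7 153.5] [ 735.2 -176.4    0. ]
glue_jar scene 0.57 [197.1 253.1] [ 728.5 -175.8   -0. ]
glue_jar scene 0.52 [341.1 179.5] [476.5 329.    0. ]
glue_jar scene 0.38 [172.  232.5] [ 632.6 -244.9   -0. ]
wallet top 0.96 [116.4 273.5] [351.8 427.6   0. ]
wallet scene 0.89 [355.3 159.6] [367.1 423.4   0. ]
1.5
```

View pics/topz.png

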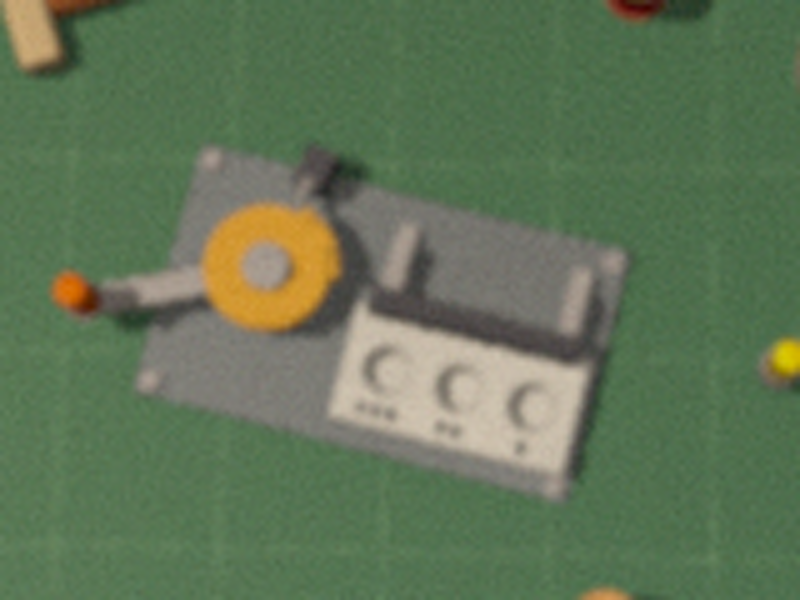

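View pics/topz2.png

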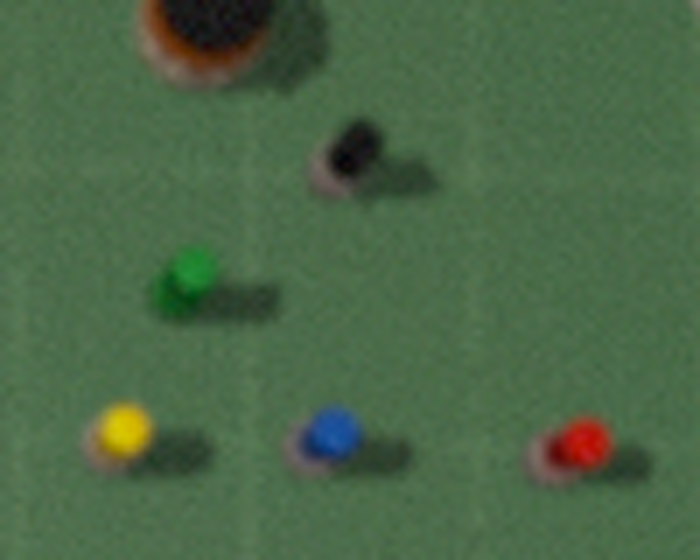

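View pics/scz.png

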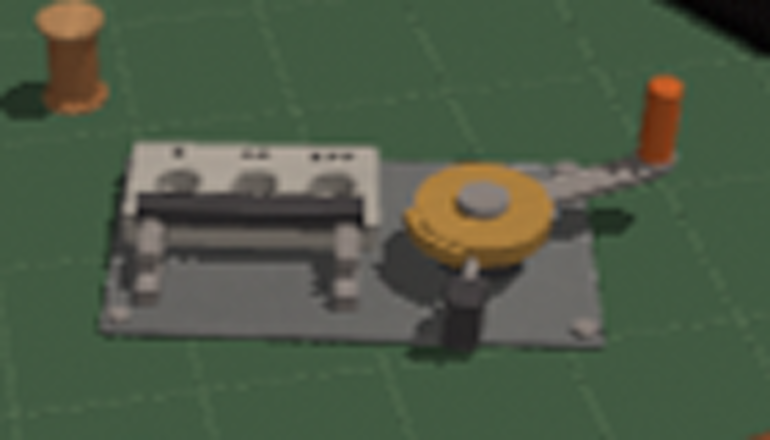

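View pics/scz2.png

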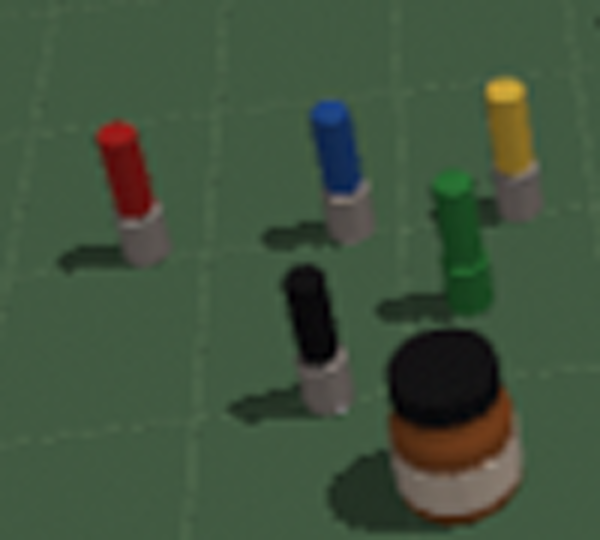

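```bash
cat > fit.py <<'E'
from h import *
from scipy.optimize import minimize
S=8
def cyl(x,y,z0,z1,r):
    a=np.linspace(0,2*np.pi,40,endpoint=False)
    return np.concatenate([np.c_[x+r*np.cos(a),y+r*np.sin(a),np.full(40,z)] for z in (z0,z1)])
def render(n,cyls,box):
    l,t,r,b=box; m=np.zeros(((b-t)*S,(r-l)*S),np.uint8)
    for c in cyls:
        q=(proj(n,cyl(*c))+0.5-[l,t])*S-0.5
        h=cv2.convexHull(q.astype(np.float32))
        cv2.fillConvexPoly(m,np.round(h*16).astype(np.int32),255,shift=4)
    return cv2.resize(m,(r-l,b-t),interpolation=cv2.INTER_AREA)/255.
def soft(n,img,cname,box):
    l,t,r,b=box; c=img[t:b,l:r].astype(float); B,G,R=c[...,0],c[...,1],c[...,2]
    f=dict(red=R-1.0*np.maximum(G,B),yellow=np.minimum(R,G)-B-0.3*G,blue=B-np.maximum(R,G*0.9),orange=R-G,green=G-R)[cname]
    return f
def ncc(a,b):
    a=a-a.mean();b=b-b.mean();return (a*b).sum()/np.sqrt((a*a).sum()*(b*b).sum()+1e-9)
def fitc(img,cname,x0,z0,z1,r,cams=('top','scene')):
    bx={}
    for n in cams:
        q=proj(n,cyl(*x0,z0,z1,r)); lo=np.floor(q.min(0)-7).astype(int); hi=np.ceil(q.max(0)+8).astype(int)
        bx[n]=(lo[0],lo[1],hi[0],hi[1])
    tg={n:np.clip(soft(n,img[n],cname,bx[n]),0,None) for n in cams}
    tg={n:np.clip(tg[n],0,np.percentile(tg[n],97)) for n in cams}
    f=lambda p:-sum(ncc(tg[n],render(n,[(p[0],p[1],z0,z1,r)],bx[n])) for n in cams)/len(cams)
    best=min((minimize(f,np.array(x0)+d,method='Nelder-Mead',options=dict(xatol=.05,fatol=1e-5,initial_simplex=np.array(x0)+d+np.array([[0,0],[4,0],[0,4]]))) for d in np.array([[0,0],[5,5],[-5,-5]])),key=lambda r:r.fun)
    return best.x,-best.fun
E
python3 - <<'E'
from fit import *
np.set_printoptions(precision=2,suppress=True)
img={n:np.load(n+'.npz')['p'] for n in('top','scene')}
for c,x0 in dict(red=(547,-337),yellow=(560,-139),blue=(559,-223)).items():
    for cams in (('top',),('scene',),('top','scene')): print(c,cams,*fitc(img,c,x0,30,80,10,cams))
for cams in (('top',),('scene',),('top','scene')): print('lever',cams,*fitc(img,'orange',(582,277),43,95,10,cams))
E
```

```text
red ('top',) [ 543.57 -331.88] 0.9194967353952229
red ('scene',) [ 544.56 -330.1 ] 0.9566375728874297
red ('top', 'scene') [ 543.56 -330.85] 0.9316452327988614
yellow ('top',) [ 546.74 -141.97] 0.9144470561439387
yellow ('scene',) [ 545.87 -138.76] 0.9643529743164163Traceback (most recent call last):
  File "<stdin>", line 5, in <module>
  File "fit.py", line 28, in fitc
    best=min((minimize(f,np.array(x0)+d,method='Nelder-Mead',options=dict(xatol=.05,fatol=1e-5,initial_simplex=np.array(x0)+d+np.array([[0,0],[4,0],[0,4]]))) for d in np.array([[0,0],[5,5],[-5,-5]])),key=lambda r:r.fun)
  File "fit.py", line 28, in <genexpr>
    best=min((minimize(f,np.array(x0)+d,method='Nelder-Mead',options=dict(xatol=.05,fatol=1e-5,initial_simplex=np.array(x0)+d+np.array([[0,0],[4,0],[0,4]]))) for d in np.array([[0,0],[5,5],[-5,-5]])),key=lambda r:r.fun)
              ~~~~~~~~^^^^^^^^^^^^^^^^^^^^^^^^^^^^^^^^^^^^^^^^^^^^^^^^^^^^^^^^^^^^^^^^^^^^^^^^^^^^^^^^^^^^^^^^^^^^^^^^^^^^^^^^^^^^^^^^^^^^^^^^^^^^^^^^^^^^^^^
    res = _minimize_neldermead(fun, x0, args, callback, bounds=bounds,
                  
[... 246 characters left out ...]
n cams)/len(cams)
                ~~~^^^^^^^^^^^^^^^^^^^^^^^^^^^^^^^^^^^^^^^^^^^^^^^^^^^^^^^^^^^^^^^^
  File "fit.py", line 27, in <genexpr>
    f=lambda p:-sum(ncc(tg[n],render(n,[(p[0],p[1],z0,z1,r)],bx[n])) for n in cams)/len(cams)
                              ~~~~~~^^^^^^^^^^^^^^^^^^^^^^^^^^^^^^^
  File "fit.py", line 10, in render
    q=(proj(n,cyl(*c))+0.5-[l,t])*S-0.5
       ~~~~^^^^^^^^^^^
  File "h.py", line 11, in proj
    K,R,t=cam(n); return cv2.projectPoints(np.atleast_2d(np.array(P,float)),camera_params(n)['rvec'],t,K,None)[0][:,0]
                                                                            ~~~~~~~~~~~~~^^^
ValueError: time passes only in moves, steps and waits
```

```bash
sed -i '2a import functools\n_cp=camera_params\n@functools.lru_cache(None)\ndef camera_params(n): return _cp(n)' h.py
cat > m1.py <<'E'
from fit import *
np.set_printoptions(precision=2,suppress=True)
img={n:np.load(n+'.npz')['p'] for n in('top','scene')}
for c,x0 in dict(red=(544,-331),yellow=(546,-140),blue=(545,-223)).items():
    for cams in (('top',),('scene',),('top','scene')): print(c,cams,*fitc(img,c,x0,30,80,10,cams))
for cams in (('top',),('scene',),('top','scene')): print('lever',cams,*fitc(img,'orange',(582,277),43,95,10,cams))
# pockets: gradient along rim circles
def G(n):
    g=cv2.cvtColor(img[n],cv2.COLOR_BGR2GRAY).astype(np.float32)
    g=cv2.GaussianBlur(g,(0,0),.6); return np.hypot(cv2.Sobel(g,cv2.CV_32F,1,0),cv2.Sobel(g,cv2.CV_32F,0,1))
g={n:G(n) for n in img}
a=np.linspace(0,2*np.pi,60,endpoint=False)
def f(p,cams,r):
    x,y,th=p; P=[]
    for k in(-45,0,45):
        cx,cy=x-k*np.sin(th),y+k*np.cos(th)
        P.append(np.c_[cx+r*np.cos(a),cy+r*np.sin(a),np.full(60,25.)])
    P=np.concatenate(P); s=0
    for n in cams:
        q=proj(n,P).astype(np.float32)
        s+=cv2.remap(g[n],q[:,:1].copy(),q[:,1:].copy(),cv2.INTER_LINEAR).mean()/g[n].mean()
    return -s
for r in (13.25,15.25):
  for cams in (('top',),('scene',),('top','scene')):
    best=min((minimize(f,(528+dx,50+dy,-np.pi*0+t),args=(cams,r),method='Nelder-Mead',options=dict(initial_simplex=np.array([528+dx,50+dy,t])+np.array([[0,0,0],[3,0,0],[0,3,0],[0,0,.05]]))) for dx in(-6,0,6) for dy in(-6,0,6) for t in(0.1,0.2,.3)),key=lambda r:r.fun)
    print('pocket',r,cams,best.x,best.fun)
E
python3 m1.py
```

```text
red ('top',) [ 543.57 -331.91] 0.919431415890317
red ('scene',) [ 544.56 -330.07] 0.9566622888586835
red ('top', 'scene') [ 543.27 -330.79] 0.9315002038678108
yellow ('top',) [ 546.39 -141.55] 0.9125834538434576
yellow ('scene',) [ 545.32 -138.74] 0.9645185234313166
yellow ('top', 'scene') [ 545.93 -139.85] 0.9172103760034908
blue ('top',) [ 546.75 -228.88] 0.9324845659384401
blue ('scene',) [ 547.75 -225.85] 0.9554776389585373
blue ('top', 'scene') [ 546.25 -226.89] 0.9276180844999918
lever ('top',) [574.29 278.01] 0.9400088787408198
lever ('scene',) [575.59 279.69] 0.9594842698645655
lever ('top', 'scene') [575.01 279.84] 0.9432275420168235
pocket 13.25 ('top',) [547.97  52.86  -0.23] -5.604515552520752
pocket 13.25 ('scene',) [532.6   54.93  -0.24] -6.509751796722412
pocket 13.25 ('top', 'scene') [522.55  33.54   0.25] -9.97188949584961
pocket 15.25 ('top',) [547.87  62.96  -0.24] -5.719160079956055
pocket 15.25 ('scene',) [525.45  34.1    0.31] -5.7658915519714355
pocket 15.25 ('top', 'scene') [548.13  63.01  -0.25] -10.04841423034668
```

```bash
cat > m2.py <<'E'
exec(open('m1.py').read().split('for r in (13.25')[0].replace('for c,x0','for c,x0 in {}.items():\n    pass\nfor c,x0',1).split("for c,x0 in dict")[0]+ "\n" + "def G"+open('m1.py').read().split('def G')[1].split('for r in (13.25')[0])
for r in (13.25,15.25):
  for cams in (('top',),('scene',),('top','scene')):
    best=min((minimize(f,(530+dx,48+dy,t),args=(cams,r),method='Nelder-Mead',options=dict(initial_simplex=np.array([530+dx,48+dy,t])+np.array([[0,0,0],[3,0,0],[0,3,0],[0,0,.05]]))) for dx in(-4,0,4) for dy in(-4,0,4) for t in(-.28,-.24,-.2)),key=lambda r:r.fun)
    print('pocket',r,cams,best.x,best.fun)
x,y,th=530,48,-.24
for n,(l,t,rr,b),s in (('top',(212,195,275,240),12),('scene',(235,180,300,215),12)):
    c=cv2.resize(img[n][t:b,l:rr],None,fx=s,fy=s,interpolation=cv2.INTER_NEAREST)
    for k in(-45,0,45):
        cx,cy=x-k*np.sin(th),y+k*np.cos(th)
        for r,co in((13.25,(0,255,255)),(15.25,(0,0,255))):
            q=(proj(n,np.c_[cx+r*np.cos(a),cy+r*np.sin(a),np.full(60,25.)])+.5-[l,t])*s
            cv2.polylines(c,[q.astype(int)],True,co,1)
    cv2.imwrite(f'pics/pk_{n}.png',c)
E
python3 m2.py
```

```text
pocket 13.25 ('top',) [549.49  58.82  -0.71] -4.783862113952637
pocket 13.25 ('scene',) [532.49  55.02  -0.24] -6.511201858520508
pocket 13.25 ('top', 'scene') [551.63  65.84  -0.24] -10.588544845581055
pocket 15.25 ('top',) [547.96  63.02  -0.23] -5.720061779022217
pocket 15.25 ('scene',) [535.54  54.05  -0.21] -6.074879169464111
pocket 15.25 ('top', 'scene') [548.11  62.9   -0.25] -10.048666954040527
```

View pics/pk_top.png

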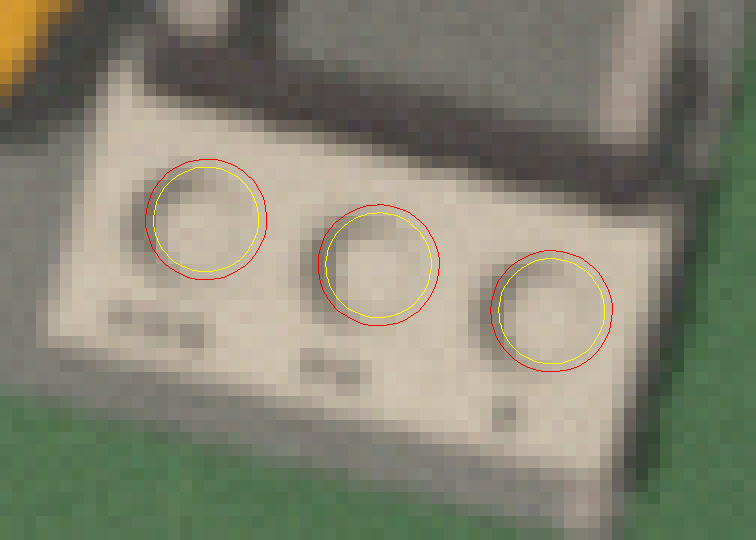

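View pics/pk_scene.png

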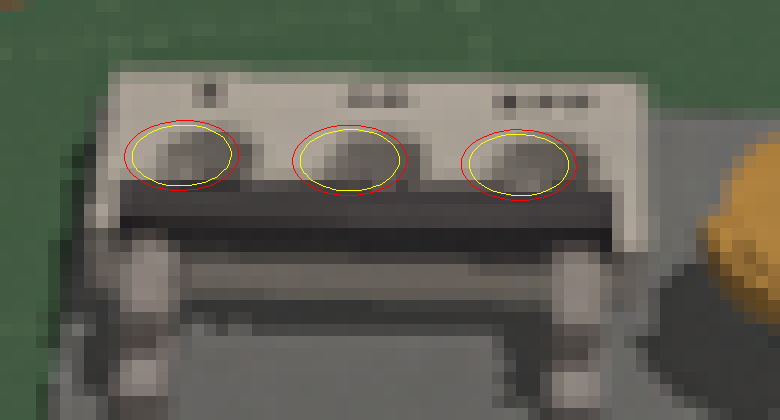

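```bash
cat > m3.py <<'E'
from fit import *
np.set_printoptions(precision=2,suppress=True)
img={n:np.load(n+'.npz')['p'] for n in('top','scene')}
K={n:cam(n) for n in img}
def model(p,n,r=15.25,xr=(-30,13),yr=(-63,63),ret=False,deg=3):
    x,y,th=p; Kc,R,t=K[n]; 
    q=proj(n,[[x,y,25]])[0].astype(int); l,tp=q-30; 
    s=4; jj,ii=np.meshgrid((np.arange(60*s)+.5)/s-.5+l,(np.arange(60*s)+.5)/s-.5+tp)
    d=np.stack([jj,ii,np.ones_like(jj)],-1)@np.linalg.inv(Kc).T@R
    o=-R.T@t; P=o+d*((25-o[2])/d[...,2])[...,None]
    dx,dy=P[...,0]-x,P[...,1]-y; hx=dx*np.cos(th)+dy*np.sin(th); hy=-dx*np.sin(th)+dy*np.cos(th)
    av=lambda a:cv2.resize(a.astype(np.float32),(60,60),interpolation=cv2.INTER_AREA)
    win=av((hx>xr[0])&(hx<xr[1])&(hy>yr[0])&(hy<yr[1]))>.99
    B=[np.ones((60,60)),av(hx)/30,av(hy)/60]
    k=np.round(np.clip(hy/45,-1,1)); u,v=hx/r,(hy-45*k)/r; m=(u*u+v*v<1)
    for i in range(deg+1):
        for j in range(deg+1-i): B.append(av(m*u**i*v**j))
    A=np.stack([b[win] for b in B],1)
    g=cv2.GaussianBlur(cv2.cvtColor(img[n],cv2.COLOR_BGR2GRAY),(0,0),.01).astype(float)[tp:tp+60,l:l+60][win]
    c,*_=np.linalg.lstsq(A,g,rcond=None); res=g-A@c
    return np.mean(res**2)
if __name__=='__main__':
  for n,xr in(('top',(-17,16)),('scene',(-17,8))):
   for deg in(1,2):
    best=None
    for y in range(44,66,2):
      for x in range(518,544,3):
        for th in(-.26,-.22):
          e=model((x,y,th),n,xr=xr,deg=deg)
          if best is None or e<best[0]: best=(e,x,y,th)
    o=minimize(lambda p:model((p[0],p[1],p[2]/50),n,xr=xr,deg=deg),(best[1],best[2],best[3]*50),method='Nelder-Mead')
    print(n,deg,best,o.x[:2],o.x[2]/50,o.fun)
  # disc
  def fd(p,cams):
    x,y,z,h,r=p; return -sum(ncc(tg[n],render(n,[(x,y,z,z+h,r)],bx[n])) for n in cams)
  bx=dict(top=(180,168,225,215),scene=(285,180,328,220))
  tg={}
  for n in bx:
    c=img[n][bx[n][1]:bx[n][3],bx[n][0]:bx[n][2]].astype(float); f=np.minimum(c[...,1],c[...,2])-c[...,0]
    f=np.clip(f,0,60); tg[n]=cv2.morphologyEx(f.astype(np.float32),cv2.MORPH_CLOSE,np.ones((13,13)))
    cv2.imwrite(f'pics/disc_{n}.png',cv2.resize(tg[n]*4,None,fx=8,fy=8,interpolation=0))
  for z0 in(40,55,70):
    o=minimize(fd,(600,170,z0,10,38),args=(('top','scene'),),method='Nelder-Mead',options=dict(maxiter=600)); print('disc',o.x,o.fun)
E
python3 m3.py
```

```text
top 1 (np.float64(121.84264277725896), 527, 54, -0.22) [528.06  53.32] -0.22944537838239631 110.77958729210472
top 2 (np.float64(54.918538346499254), 527, 52, -0.22) [527.74  52.06] -0.23199098536799145 47.86187303985346
scene 1 (np.float64(105.9450151220513), 533, 54, -0.22) [534.18  52.92] -0.21996206736688645 84.70838819172556
scene 2 (np.float64(30.923587930621437), 530, 54, -0.22) [529.29  53.99] -0.22584846187227953 25.48352654898038
disc [598.08 169.7   33.06   9.98  39.46] -1.9305533094137917
disc [597.98 169.72  31.91  11.16  39.29] -1.93081778139934
disc [597.98 169.64  30.62  13.85  38.89] -1.9267289909913634[ WARN:0@25.847] global loadsave.cpp:1063 imwrite_ Unsupported depth image for selected encoder is fallbacked to CV_8U.
```

```bash
cat > go.py <<'E'
import json,sys,os,numpy as np
# usage: go.py [-s set] x y z yaw ; tracks commanded pose
from scipy.spatial.transform import Rotation as Ro
F='cmd.json'
cur=json.load(open(F)) if os.path.exists(F) else [127.743,509.22,231.305,2.8966]
a=[float(v) for v in sys.argv[1:5]]
Rz=lambda yw:Ro.from_euler('xyz',[np.pi,0,yw])
d=Rz(cur[3]).inv().apply(np.array(a[:3])-cur[:3]); w=np.degrees((Rz(cur[3]).inv()*Rz(a[3])).as_rotvec())
print('from',cur,'shift',np.round(d,2),'turn',np.round(w,2),'dist',round(float(np.linalg.norm(d)),1),'rows',max(np.linalg.norm(d)/41.7,abs(w[2])/7.16))
json.dump(a,open(F,'w'))
E
python3 go.py 544 -331 150 1.342
```

```text
from [127.743, 509.22, 231.305, 2.8966] shift [-607.62 -714.17   81.3 ] turn [-0.   -0.   89.07] dist 941.2 rows 22.57064915163346
```

{"api": "send_rows", "payload": {"moves": [-480,-560,60,0,0,89.1,46,-480,-560,60,0,0,89.1,46,-480,-560,60,0,0,89.1,46,-480,-560,60,0,0,89.1,46,-480,-560,60,0,0,89.1,46,-480,-560,60,0,0,89.1,46,-480,-560,60,0,0,89.1,46,-480,-560,60,0,0,89.1,46,-480,-560,60,0,0,89.1,46,-480,-560,60,0,0,89.1,46,-480,-560,60,0,0,89.1,46,-480,-560,60,0,0,89.1,46,-480,-560,60,0,0,89.1,46,-480,-560,60,0,0,89.1,46,-480,-560,60,0,0,89.1,46,-480,-560,60,0,0,89.1,46,-480,-560,60,0,0,89.1,46,-480,-560,60,0,0,89.1,46,-480,-560,60,0,0,89.1,46,-480,-560,60,0,0,89.1,46]}}

```text
time_s: 3.17
ee_pos: [457.2, -152.1, 170.8]
orientation: [-3.141, -0.0, 1.338]
wrist_force: [-0.3, 0.0, -0.5]
finger_gap: 45.8
```

```bash
cat > go.py <<'E'
import json,sys,os,numpy as np
from scipy.spatial.transform import Rotation as Ro
F='cmd.json'
cur=json.load(open(F))
Rz=lambda yw:Ro.from_euler('xyz',[np.pi,0,yw])
i=1
while sys.argv[i]=='ap':   # ap dx dy dz az : what was really sent
    a=[float(v) for v in sys.argv[i+1:i+5]]; p=np.array(cur[:3])+Rz(cur[3]).apply(a[:3]); cur=[*p.tolist(),cur[3]-np.radians(a[3])]; i+=5
json.dump(cur,open(F,'w')); print('cmd',np.round(cur,3))
while i<len(sys.argv):
    a=[float(v) for v in sys.argv[i:i+4]]; i+=4
    d=Rz(cur[3]).inv().apply(np.array(a[:3])-cur[:3]); w=np.degrees((Rz(cur[3]).inv()*Rz(a[3])).as_rotvec())
    print('to',a,'shift',np.round(d,2),'turn',np.round(w[2],2),'rows',round(max(np.linalg.norm(d)/41.7,abs(w[2])/7.16),1))
E
echo '[127.743,509.22,231.305,2.8966]' >cmd.json
python3 go.py ap -480 -560 60 89.1 544 -331 110 1.342 544 -331 43 1.342
python3 -c "
from cell import *;s=state();print(s['ee_pos'],s['orientation'],s['joint_velocities'],s['q'])"
```

```text
cmd [ 457.582 -150.482  171.305    1.342]
to [544.0, -331.0, 110.0, 1.342] shift [-156.15  125.18   61.3 ] turn -0.03 rows 5.0
to [544.0, -331.0, 43.0, 1.342] shift [-156.15  125.18  128.3 ] turn -0.03 rows 5.7
[ 457.21316794 -152.0933201   170.81285798] [-3.14089480e+00 -2.30238709e-04  1.33816729e+00] [ 0.04024942 -0.03399758 -0.04291222  0.01361199  0.00505122  0.0133135 ] [-4.73053310e-01  2.55640572e-01 -3.69016679e-01  9.46871678e-01
  5.74476664e-05  1.33037196e+00]
```

{"api": "send_rows", "payload": {"moves": [-156,125,60,0,0,0,46,-156,125,60,0,0,0,46,-156,125,60,0,0,0,46,-156,125,60,0,0,0,46,-156,125,60,0,0,0,46,-156,125,60,0,0,0,46,-156,125,90,0,0,0,46,-156,125,110,0,0,0,46,-156,125,128,0,0,0,46,-156,125,128,0,0,0,46,-156,125,128,0,0,0,46,-156,125,128,0,0,0,46], "squeeze": 30}}

```text
time_s: 4.17
ee_pos: [543.8, -330.8, 44.7]
orientation: [3.14, 0.0, 1.342]
wrist_force: [0.2, 0.3, 0.5]
finger_gap: 46.0
```

```bash
python3 - <<'E'
from h import *
for n in ("scene","top"):
    p,d=get_image(n); np.savez(f"{n}.npz",p=p,d=d)
p=np.load('top.npz')['p'];q=np.load('scene.npz')['p']
cv2.imwrite('pics/g1.png',np.hstack([cv2.resize(p[180:250,330:400],(400,400),interpolation=2),cv2.resize(q[160:250,100:190],(400,400),interpolation=2)]))
s=state();print(s['ee_pos'],s['orientation'],s['time_s'])
E
python3 go.py ap -156 125 128 0
```

```text
[ 544.108318   -331.37866943   45.06777631] [3.13939181e+00 9.93435958e-04 1.34117698e+00] 4.2667Traceback (most recent call last):
  File "go.py", line 7, in <module>
    while sys.argv[i]=='ap':   # ap dx dy dz az : what was really sent
          ~~~~~~~~^^^
IndexError: list index out of range
```

View pics/g1.png

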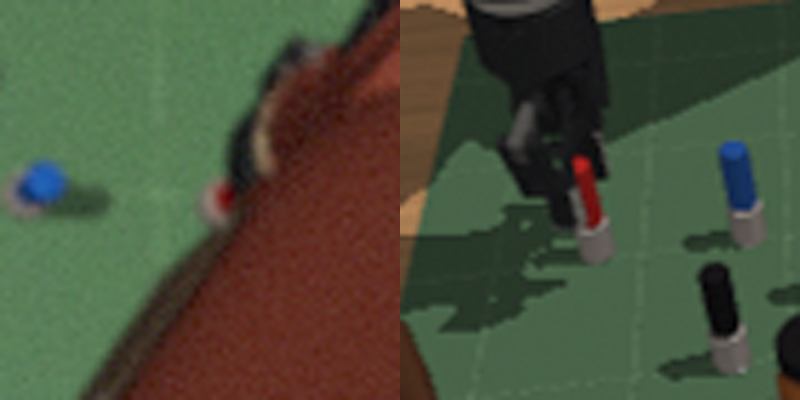

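```bash
sed -i "s/while sys.argv\[i\]=='ap'/while i<len(sys.argv) and sys.argv[i]=='ap'/" go.py; python3 go.py ap -156 125 128 0; python3 - <<'E'
from h import *
q=np.load('scene.npz')['p']
c=cv2.resize(q[150:230,95:175],(800,800),interpolation=2)[:600]
c=cv2.convertScaleAbs(c,alpha=1.8,beta=10)
s=10
def dot(P,col):
    u=(proj('scene',[P])[0]+.5-[95,150])*s; cv2.circle(c,tuple(int(v) for v in u),4,col,-1)
T=np.array([544.1,-331.4,45]); y=np.array([.974,-.227,0])
for k in(-23,0,23): dot(T+k*y,(0,255,255))
for k in(-23,0,23): dot(T+k*y+[0,0,19],(255,255,0))
dot([544,-331,80],(255,0,255)); dot([544,-331,0],(255,0,255))
cv2.imwrite('pics/g2.png',c)
E
```

```text
cmd [ 543.855 -330.809   43.305    1.342]
```

View pics/g2.png

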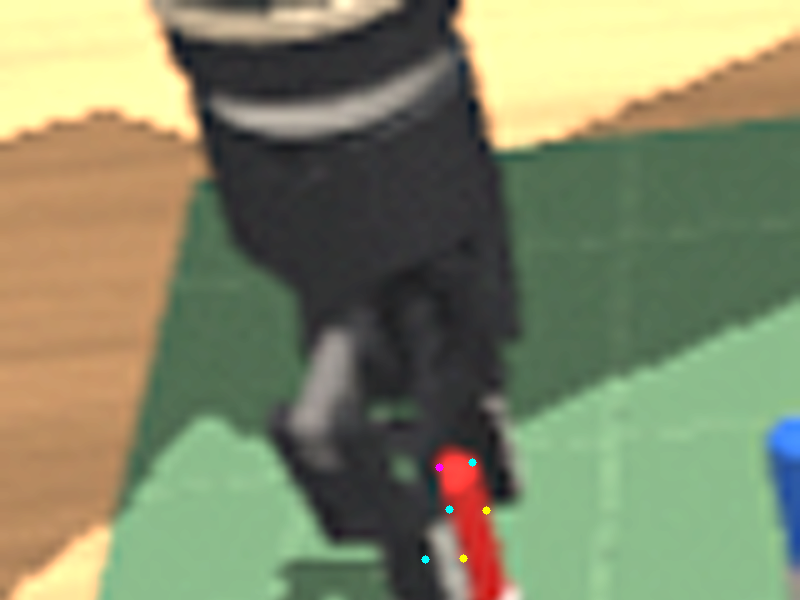

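```bash
python3 - <<'E'
from fit import *
np.set_printoptions(precision=2,suppress=True)
img={n:np.load(n+'.npz')['p'] for n in('top','scene')}
for c,x0 in dict(red=(544,-331),blue=(545,-223)).items(): print(c,*fitc(img,c,x0,30,80,10,('scene',)))
c=cv2.resize(img['scene'][185:225,125:165],(600,600),interpolation=0)
import matplotlib
E
python3 - <<'E'
import sys; sys.path.insert(0,'.')
from fit import *
q=np.load('scene.npz')['p']; l,t=120,185
c=cv2.resize(q[t:t+40,l:l+40],(600,600),interpolation=0); s=15
h=cv2.convexHull(proj('scene',cyl(544,-331,30,80,10)).astype(np.float32))[:,0]
cv2.polylines(c,[((h+.5-[l,t])*s).astype(int)],True,(0,255,255),1)
cv2.imwrite('pics/g3.png',c)
E
```

```text
red [ 543.86 -328.04] 0.7733188351185103
blue [ 547.75 -225.85] 0.9551492931611656Traceback (most recent call last):
  File "<stdin>", line 6, in <module>
ModuleNotFoundError: No module named 'matplotlib'
```

View pics/g3.png

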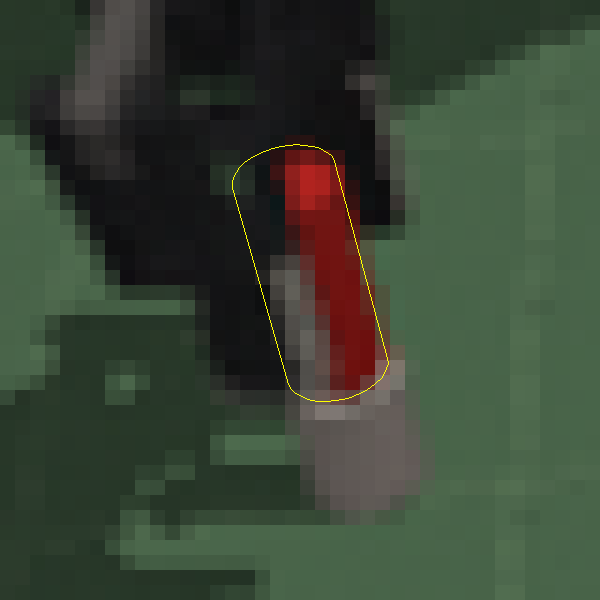

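{"api": "send_rows", "payload": {"moves": [0,0,0,0,0,0,10,0,0,0,0,0,0,10,0,0,0,0,0,0,10,0,0,0,0,0,0,10,0,0,0,0,0,0,10,0,0,0,0,0,0,10,0,0,0,0,0,0,10], "squeeze": 50}}

```text
time_s: 4.85
ee_pos: [543.6, -331.4, 44.3]
orientation: [3.14, 0.0, 1.341]
wrist_force: [-1.4, 0.7, 5.9]
finger_gap: 18.8
```

```bash
python3 go.py 543.9 -330.8 150 1.342  518.7 8.9 150 1.342 518.7 8.9 90 1.342
```

```text
cmd [ 543.855 -330.809   43.305    1.342]
to [543.9, -330.8, 150.0, 1.342] shift [ 2.000e-02  4.000e-02 -1.067e+02] turn -0.03 rows 2.6
to [518.7, 8.9, 150.0, 1.342] shift [ 325.1  -101.71 -106.7 ] turn -0.03 rows 8.6
to [518.7, 8.9, 90.0, 1.342] shift [ 325.1  -101.71  -46.7 ] turn -0.03 rows 8.2
```

{"api": "send_rows", "payload": {"moves": [0,0,-35,0,0,0,10,0,0,-70,0,0,0,10,0,0,-107,0,0,0,10,0,0,-107,0,0,0,10,325,-101.7,-107,0,0,0,10,325,-101.7,-107,0,0,0,10,325,-101.7,-107,0,0,0,10,325,-101.7,-107,0,0,0,10,325,-101.7,-107,0,0,0,10,325,-101.7,-107,0,0,0,10,325,-101.7,-107,0,0,0,10,325,-101.7,-107,0,0,0,10,325,-101.7,-107,0,0,0,10,325,-101.7,-107,0,0,0,10,325,-101.7,-80,0,0,0,10,325,-101.7,-46,0,0,0,10,325,-101.7,-46,0,0,0,10,325,-101.7,-46,0,0,0,10,325,-101.7,-46,0,0,0,10]}}

```text
time_s: 6.43
ee_pos: [519.0, 7.6, 90.5]
orientation: [3.141, 0.0, 1.34]
wrist_force: [0.9, 0.5, 0.3]
finger_gap: 18.7
```

```bash
python3 go.py ap 325 -101.7 -46 0; python3 - <<'E'
from h import *
for n in ("scene","top"):
    p,d=get_image(n); np.savez(f"{n}1.npz",p=p,d=d)
p=np.load('top1.npz')['p'];q=np.load('scene1.npz')['p']
cv2.imwrite('pics/g4.png',np.hstack([cv2.resize(p[190:250,210:270],(400,400),interpolation=0),cv2.resize(q[155:215,235:295],(400,400),interpolation=0)]))
s=state();print(s['ee_pos'],s['orientation'],s['time_s'],s['wrist_force'],s['finger_gap'],s['joint_velocities'])
E
```

```text
cmd [518.683   8.8    89.305   1.342]
[519.63927093   7.77216823  91.01521222] [ 3.13896065e+00 -1.90430059e-04  1.33998012e+00] 6.5333 [-0.24969754 -0.37526715 -1.42253799] 19.01941642912486 [ 0.00267349 -0.00380206 -0.00607857 -0.00558036  0.00058645  0.00011764]
```

View pics/g4.png

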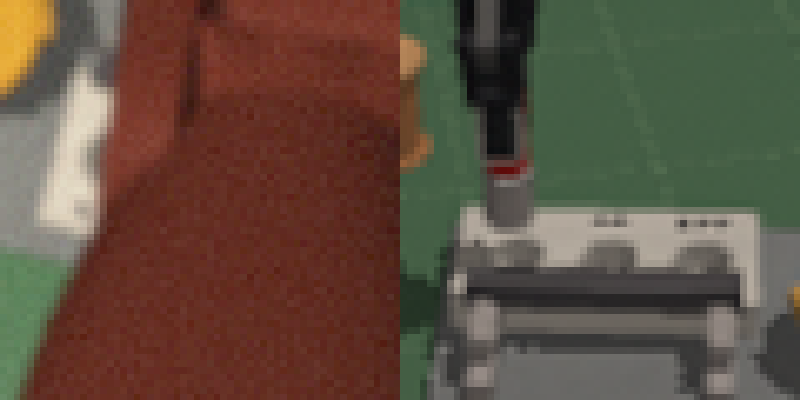

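```bash
cat > ov.py <<'E'
import sys; from fit import *
# ov.py name out l t w s  x y zfoot
a=sys.argv; n=a[2]; q=np.load(a[1])['p']; out=a[3]; l,t,w=map(int,a[4:7]); s=600//w
x,y,z=map(float,a[7:10])
c=cv2.resize(q[t:t+w,l:l+w],(w*s,w*s),interpolation=0)
for (z0,z1,r,col) in((z,z+30,12,(0,255,255)),(z+30,z+80,10,(255,255,0))):
    h=cv2.convexHull(proj(n,cyl(x,y,z0,z1,r)).astype(np.float32))[:,0]
    cv2.polylines(c,[((h+.5-[l,t])*s).astype(int)],True,col,1)
A=np.linspace(0,6.283,60)
px,py,th=map(float,a[10:13])
for k in(-45,0,45):
    cx,cy=px-k*np.sin(th),py+k*np.cos(th)
    h=proj(n,np.c_[cx+15.25*np.cos(A),cy+15.25*np.sin(A),np.full(60,25.)]); cv2.polylines(c,[((h+.5-[l,t])*s).astype(int)],True,(255,0,255),1)
cv2.imwrite(out,c)
E
python3 ov.py scene1.npz scene pics/g5.png 235 160 40 519.4 7.8 46 529.3 54 -.226
python3 -c "
from cell import *
for i in range(3): print(state()['ee_pos'])"
```

```text
[519.63927093   7.77216823  91.01521222]
[519.63927093   7.77216823  91.01521222]
[519.63927093   7.77216823  91.01521222]
```

View pics/g5.png

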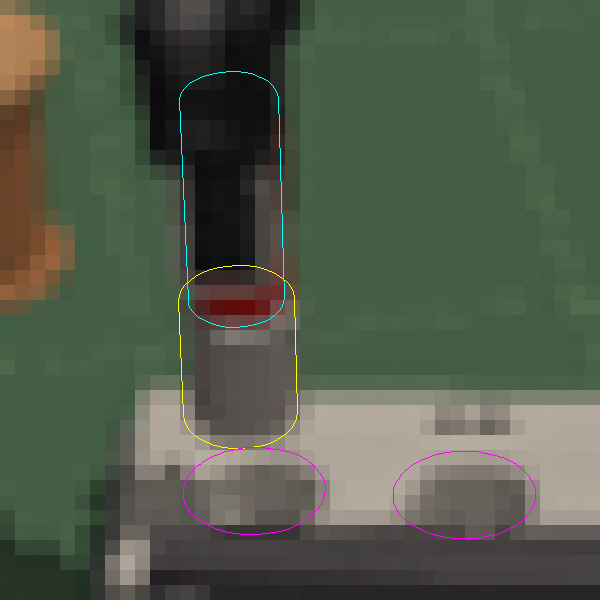

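{"api": "send_rows", "payload": {"moves": [0.7,0,10,0,0,0,10,0.7,0,18,0,0,0,10,0.7,0,21,0,0,0,10,0.7,0,24,0,0,0,10,0.7,0,26,0,0,0,10,0.7,0,28,0,0,0,10,0.7,0,28,0,0,0,10]}}

```text
time_s: 7.12
ee_pos: [518.3, 9.2, 61.0]
orientation: [-3.141, 0.0, 1.341]
wrist_force: [-0.4, 0.3, -1.0]
finger_gap: 18.5
```

{"api": "send_rows", "payload": {"moves": [0,0,3,0,0,0,10,0,0,6,0,0,0,10,0,0,8,0,0,0,10,0,0,10,0,0,0,10,0,0,10,0,0,0,10]}}

```text
time_s: 7.53
ee_pos: [519.1, 9.2, 54.1]
orientation: [3.139, -0.0, 1.341]
wrist_force: [-10.4, 1.5, 38.7]
finger_gap: 18.7
```

{"api": "send_rows", "payload": {"moves": [0,0,-1,0,0,0,10,0,0,-1,0,0,0,44,0,0,-1,0,0,0,44,0,0,-1,0,0,0,44,0,0,-1,0,0,0,44,0,0,-40,0,0,0,44,0,0,-80,0,0,0,44,0,0,-80,0,0,0,44]}}

```text
time_s: 8.2
ee_pos: [522.1, 8.8, 137.3]
orientation: [3.133, -0.001, 1.341]
wrist_force: [2.0, -0.0, 0.9]
finger_gap: 44.3
```

```bash
python3 go.py ap 0.7 0 28 0 ap 0 0 10 0 ap 0 0 -80 0 546 -140 130 1.342  546 -140 43.3 1.342; python3 - <<'E'
from h import *
for n in ("scene",):
    p,d=get_image(n); np.savez(f"{n}2.npz",p=p,d=d)
s=state();print(s['ee_pos'],s['orientation'],s['time_s'],s['wrist_force'],s['finger_gap'])
E
python3 ov.py scene2.npz scene pics/g6.png 235 160 40 519.2 10.1 10 529.3 54 -.226
```

```text
cmd [518.842   9.482 131.305   1.342]
to [546.0, -140.0, 130.0, 1.342] shift [-139.4    60.42    1.3 ] turn -0.03 rows 3.6
to [546.0, -140.0, 43.3, 1.342] shift [-139.4    60.42   88.  ] turn -0.03 rows 4.2
[521.14020893   8.85931974 134.60549279] [ 3.1352239e+00 -6.7781566e-04  1.3407839e+00] 8.25 [ 0.18944957 -0.10924363 -0.40689788] 43.70245157522815
```

View pics/g6.png

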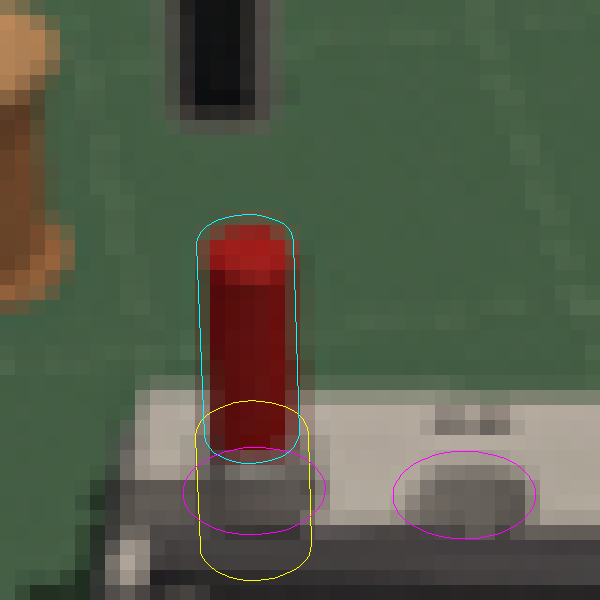

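{"api": "send_rows", "payload": {"moves": [-139.4,60.4,0,0,0,0,44,-139.4,60.4,0,0,0,0,44,-139.4,60.4,0,0,0,0,44,-139.4,60.4,0,0,0,0,44,-139.4,60.4,0,0,0,0,44,-139.4,60.4,0,0,0,0,44,-139.4,60.4,0,0,0,0,44,-139.4,60.4,30,0,0,0,44,-139.4,60.4,60,0,0,0,44,-139.4,60.4,88,0,0,0,44,-139.4,60.4,88,0,0,0,44,-139.4,60.4,88,0,0,0,44,-139.4,60.4,88,0,0,0,44,-139.4,60.4,88,0,0,0,10,-139.4,60.4,88,0,0,0,10,-139.4,60.4,88,0,0,0,10,-139.4,60.4,88,0,0,0,10,-139.4,60.4,88,0,0,0,10,-139.4,60.4,88,0,0,0,10]}}

```text
time_s: 9.83
ee_pos: [546.6, -140.6, 45.1]
orientation: [3.139, 0.0, 1.341]
wrist_force: [-1.0, 1.9, 7.1]
finger_gap: 19.1
```

```bash
python3 go.py ap -139.4 60.4 88 0 546 -140 150 1.342 528.8 53.3 150 1.342 528.8 53.3 89.3 1.342; python3 - <<'E'
from h import *
for n in ("scene",):
    p,d=get_image(n); np.savez(f"{n}3.npz",p=p,d=d)
s=state();print(s['ee_pos'],s['orientation'],s['time_s'],s['wrist_force'],s['finger_gap'])
E
python3 ov.py scene3.npz scene pics/g7.png 180 180 40 545.5 -139 0 529.3 54 -.226
```

```text
cmd [ 545.978 -139.998   43.305    1.342]
to [546.0, -140.0, 150.0, 1.342] shift [ 0.000e+00  2.000e-02 -1.067e+02] turn -0.03 rows 2.6
to [528.8, 53.3, 150.0, 1.342] shift [ 184.33  -60.66 -106.7 ] turn -0.03 rows 5.3
to [528.8, 53.3, 89.3, 1.342] shift [184.33 -60.66 -46.  ] turn -0.03 rows 4.8
[ 546.59993832 -140.62197667   45.08105928] [3.13879973e+00 7.52628956e-05 1.34077583e+00] 9.8833 [-1.99600441  0.70235385  7.04641263] 18.90906085485905
```

View pics/g7.png

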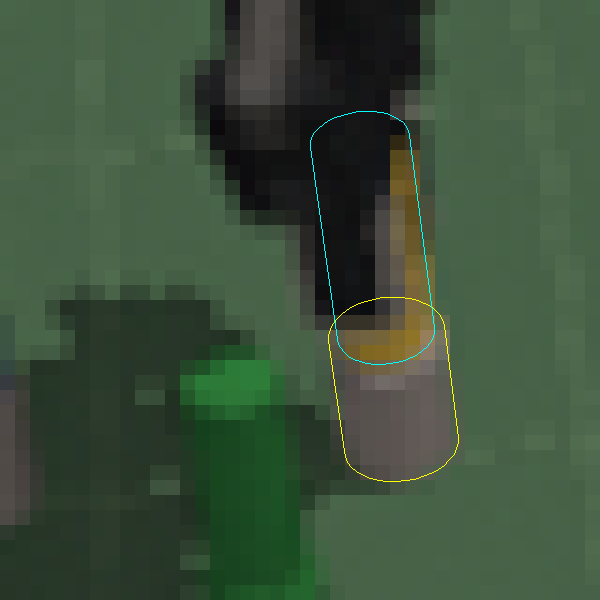

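{"api": "send_rows", "payload": {"moves": [0,0,-35,0,0,0,10,0,0,-70,0,0,0,10,0,0,-107,0,0,0,10,0,0,-107,0,0,0,10,184.4,-60.6,-107,0,0,0,10,184.4,-60.6,-107,0,0,0,10,184.4,-60.6,-107,0,0,0,10,184.4,-60.6,-107,0,0,0,10,184.4,-60.6,-107,0,0,0,10,184.4,-60.6,-107,0,0,0,10,184.4,-60.6,-107,0,0,0,10,184.4,-60.6,-107,0,0,0,10,184.4,-60.6,-80,0,0,0,10,184.4,-60.6,-46,0,0,0,10,184.4,-60.6,-46,0,0,0,10,184.4,-60.6,-46,0,0,0,10,184.4,-60.6,-46,0,0,0,10]}}

```text
time_s: 11.3
ee_pos: [529.3, 52.2, 90.6]
orientation: [3.141, -0.0, 1.339]
wrist_force: [0.9, 0.0, -0.9]
finger_gap: 18.7
```

```bash
python3 go.py ap 184.4 -60.6 -46 0; python3 - <<'E'
from h import *
for n in ("scene",):
    p,d=get_image(n); np.savez(f"{n}4.npz",p=p,d=d)
s=state();print(s['ee_pos'],s['orientation'],s['time_s'],s['wrist_force'],s['finger_gap'])
E
python3 ov.py scene4.npz scene pics/g8.png 245 160 40 529.3 54 46 529.3 54 -.226
```

```text
cmd [528.875  53.349  89.305   1.342]
[529.74474759  52.33819696  90.98368108] [ 3.13949256e+00 -3.70091710e-04  1.33968678e+00] 11.35 [ 0.50497821 -0.76046378  0.03007   ] 18.747125796320635
```

View pics/g8.png

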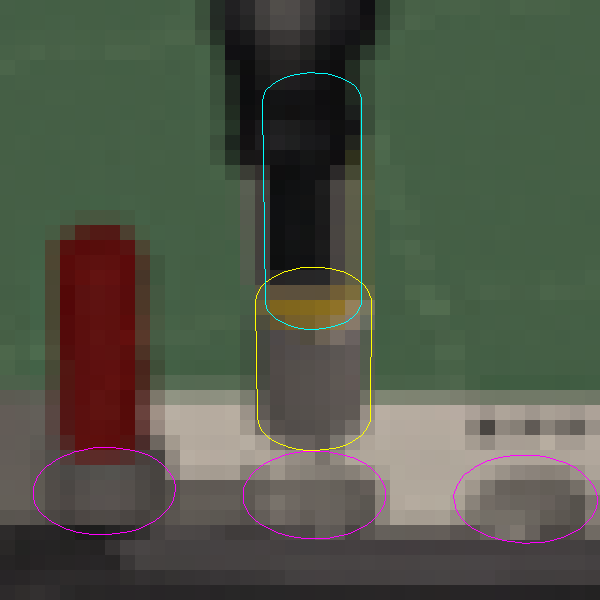

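Foot is well above the two‑dot pocket (foot columns 255–372 zoomed against ring 243–386). Insert.

{"api": "send_rows", "payload": {"moves": [0.4,0,10,0,0,0,10,0.4,0,18,0,0,0,10,0.4,0,21,0,0,0,10,0.4,0,24,0,0,0,10,0.4,0,26,0,0,0,10,0.4,0,28,0,0,0,10,0.4,0,28,0,0,0,10]}}

```text
time_s: 11.93
ee_pos: [528.5, 53.5, 61.0]
orientation: [-3.141, 0.0, 1.341]
wrist_force: [1.0, 0.6, -0.8]
finger_gap: 18.7
```

{"api": "send_rows", "payload": {"moves": [0,0,3,0,0,0,10,0,0,6,0,0,0,10,0,0,8,0,0,0,10,0,0,10,0,0,0,10,0,0,10,0,0,0,10]}}

```text
time_s: 12.35
ee_pos: [529.5, 53.6, 54.8]
orientation: [3.139, -0.001, 1.341]
wrist_force: [-11.7, 0.1, 46.3]
finger_gap: 18.5
```

{"api": "send_rows", "payload": {"moves": [0,0,-1,0,0,0,10,0,0,-1,0,0,0,44,0,0,-1,0,0,0,44,0,0,-1,0,0,0,44,0,0,-1,0,0,0,44,0,0,-40,0,0,0,44,0,0,-80,0,0,0,44,0,0,-80,0,0,0,44,0,0,-80,0,0,0,44]}}

```text
time_s: 13.1
ee_pos: [530.3, 53.4, 133.2]
orientation: [3.137, -0.001, 1.341]
wrist_force: [-0.1, -0.0, -1.0]
finger_gap: 44.1
```

```bash
python3 go.py ap 0.4 0 28 0 ap 0 0 10 0 ap 0 0 -80 0 546.7 -227.3 130 1.342  546.7 -227.3 43.3 1.342; python3 - <<'E'
from h import *
for n in ("scene",):
    p,d=get_image(n); np.savez(f"{n}5.npz",p=p,d=d)
s=state();print(s['ee_pos'],s['orientation'],s['time_s'],s['wrist_force'],s['finger_gap'])
E
python3 ov.py scene5.npz scene pics/g9.png 245 160 40 529.3 54 10 529.3 54 -.226
```

```text
cmd [528.966  53.739 131.305   1.342]
to [546.7, -227.3, 130.0, 1.342] shift [-269.65   81.14    1.3 ] turn -0.03 rows 6.8
to [546.7, -227.3, 43.3, 1.342] shift [-269.65   81.14   88.  ] turn -0.03 rows 7.1
[529.03408939  53.38521854 131.6488419 ] [ 3.14036633e+00 -2.29533727e-04  1.34066959e+00] 13.15 [-0.58579401 -0.45850855 -0.71500915] 44.01638722621604
```

View pics/g9.png

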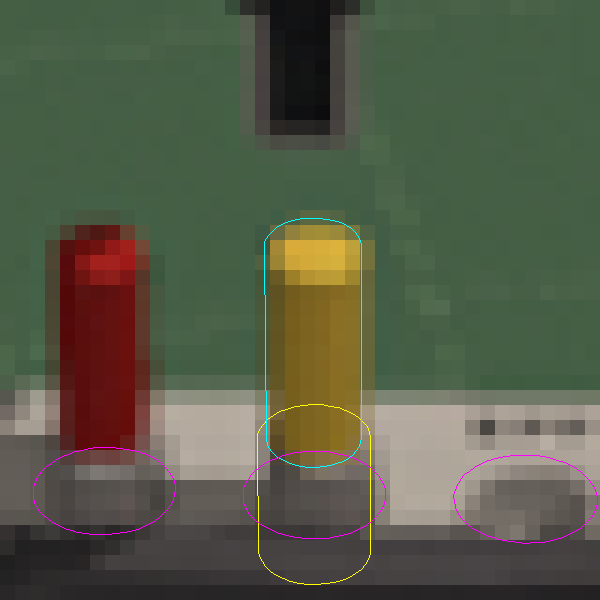

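{"api": "send_rows", "payload": {"moves": [-269.6,81,0,0,0,0,44,-269.6,81,0,0,0,0,44,-269.6,81,0,0,0,0,44,-269.6,81,0,0,0,0,44,-269.6,81,0,0,0,0,44,-269.6,81,0,0,0,0,44,-269.6,81,0,0,0,0,44,-269.6,81,0,0,0,0,44,-269.6,81,0,0,0,0,44,-269.6,81,30,0,0,0,44,-269.6,81,60,0,0,0,44,-269.6,81,88,0,0,0,44,-269.6,81,88,0,0,0,44,-269.6,81,88,0,0,0,44,-269.6,81,88,0,0,0,44]}}

```text
time_s: 14.4
ee_pos: [546.4, -227.0, 44.3]
orientation: [3.141, -0.0, 1.342]
wrist_force: [-0.2, 0.7, 0.0]
finger_gap: 43.8
```

{"api": "send_rows", "payload": {"moves": [0,0,0,0,0,0,10,0,0,0,0,0,0,10,0,0,0,0,0,0,10,0,0,0,0,0,0,10,0,0,0,0,0,0,10,0,0,0,0,0,0,10]}}

```text
time_s: 14.9
ee_pos: [547.0, -228.0, 45.1]
orientation: [3.139, 0.0, 1.341]
wrist_force: [-0.9, 0.8, 7.2]
finger_gap: 18.6
```

```bash
python3 go.py ap -269.6 81 88 0 539.1 97.4 150 1.342 539.1 97.4 89.3 1.342; python3 - <<'E'
from h import *
for n in ("scene",):
    p,d=get_image(n); np.savez(f"{n}6.npz",p=p,d=d)
s=state();print(s['ee_pos'],s['orientation'],s['time_s'],s['wrist_force'],s['finger_gap'])
E
python3 ov.py scene6.npz scene pics/g10.png 155 185 40 547 -226 0 529.3 54 -.226
```

```text
cmd [ 546.571 -227.215   43.305    1.342]
to [539.1, 97.4, 150.0, 1.342] shift [ 314.42  -81.05 -106.7 ] turn -0.03 rows 8.2
to [539.1, 97.4, 89.3, 1.342] shift [314.42 -81.05 -46.  ] turn -0.03 rows 7.9
[ 547.07400341 -228.00215917   45.08559869] [3.13878098e+00 5.21924022e-04 1.34073562e+00] 14.95 [-0.96628559  1.10984967  6.32704325] 18.69293524876226
```

View pics/g10.png

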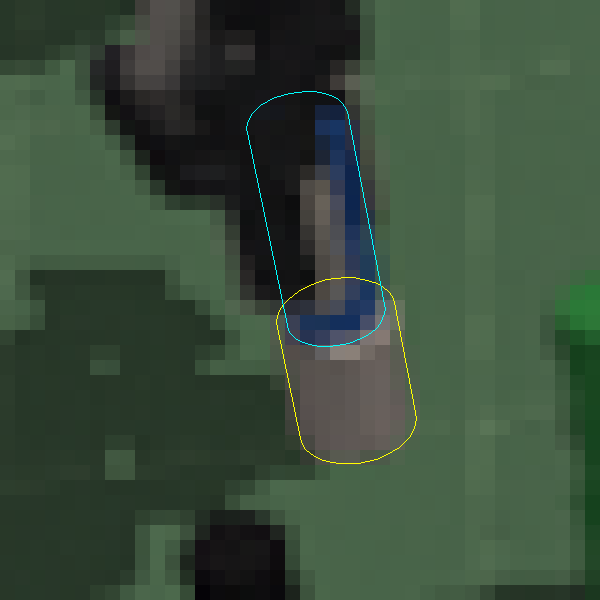

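{"api": "send_rows", "payload": {"moves": [0,0,-40,0,0,0,10,0,0,-80,0,0,0,10,0,0,-122,0,0,0,10,0,0,-122,0,0,0,10,314.4,-81,-122,0,0,0,10,314.4,-81,-122,0,0,0,10,314.4,-81,-122,0,0,0,10,314.4,-81,-122,0,0,0,10,314.4,-81,-122,0,0,0,10,314.4,-81,-122,0,0,0,10,314.4,-81,-122,0,0,0,10,314.4,-81,-122,0,0,0,10,314.4,-81,-122,0,0,0,10,314.4,-81,-122,0,0,0,10,314.4,-81,-122,0,0,0,10,314.4,-81,-80,0,0,0,10,314.4,-81,-46,0,0,0,10,314.4,-81,-46,0,0,0,10,314.4,-81,-46,0,0,0,10,314.4,-81,-46,0,0,0,10]}}

```text
time_s: 16.62
ee_pos: [539.9, 96.2, 90.9]
orientation: [3.14, -0.0, 1.339]
wrist_force: [0.6, 0.0, -1.3]
finger_gap: 18.8
```

```bash
python3 go.py ap 314.4 -81 -46 0; python3 - <<'E'
from h import *
for n in ("scene",):
    p,d=get_image(n); np.savez(f"{n}7.npz",p=p,d=d)
s=state();print(s['ee_pos'],s['orientation'],s['time_s'],s['wrist_force'],s['finger_gap'])
E
python3 ov.py scene7.npz scene pics/g11.png 255 160 40 539.4 97.9 46 529.3 54 -.226
```

```text
cmd [539.148  97.367  89.305   1.342]
[540.41279202  96.41075034  91.39404451] [ 3.13881567e+00 -7.06841919e-04  1.33965330e+00] 16.6667 [ 0.4492381   0.33966374 -0.33250859] 18.745797829454304
```

View pics/g11.png

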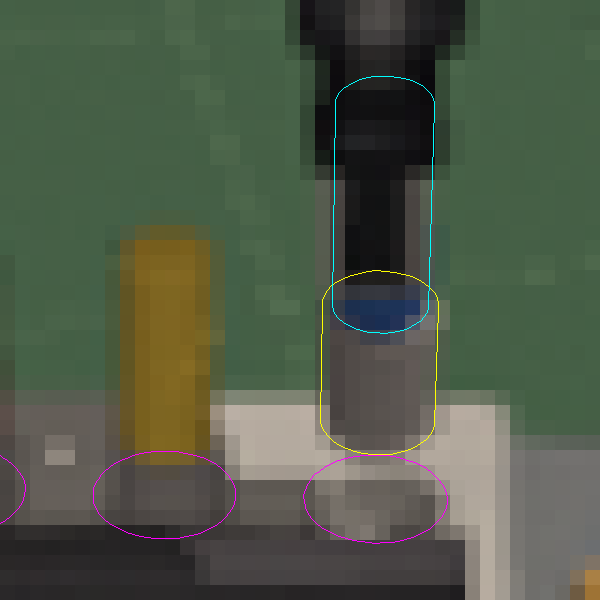

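Aligned over the three‑dot pocket (foot 321–438 zoomed, ring 304–447). Insert.

{"api": "send_rows", "payload": {"moves": [0.2,0,10,0,0,0,10,0.2,0,18,0,0,0,10,0.2,0,21,0,0,0,10,0.2,0,24,0,0,0,10,0.2,0,26,0,0,0,10,0.2,0,28,0,0,0,10,0.2,0,28,0,0,0,10]}}

```text
time_s: 17.25
ee_pos: [538.7, 97.2, 61.0]
orientation: [-3.141, 0.0, 1.341]
wrist_force: [-0.5, 0.3, -0.5]
finger_gap: 18.7
```

{"api": "send_rows", "payload": {"moves": [0,0,3,0,0,0,10,0,0,6,0,0,0,10,0,0,8,0,0,0,10,0,0,10,0,0,0,10,0,0,10,0,0,0,10]}}

```text
time_s: 17.67
ee_pos: [539.8, 97.5, 54.8]
orientation: [3.139, -0.001, 1.341]
wrist_force: [-12.0, -1.0, 44.1]
finger_gap: 18.7
```

{"api": "send_rows", "payload": {"moves": [0,0,-1,0,0,0,10,0,0,-1,0,0,0,44,0,0,-1,0,0,0,44,0,0,-1,0,0,0,44,0,0,-1,0,0,0,44,0,0,-40,0,0,0,44,0,0,-80,0,0,0,44,0,0,-100,0,0,0,44,0,0,-100,0,0,0,44]}}

```text
time_s: 18.42
ee_pos: [541.7, 97.4, 155.8]
orientation: [3.135, -0.002, 1.341]
wrist_force: [0.5, -0.7, 0.4]
finger_gap: 44.3
```

```bash
python3 go.py ap 0.2 0 28 0 ap 0 0 10 0 ap 0 0 -100 0 574.8 279 150 1.775  574.8 279 51 1.775; python3 - <<'E'
from fit import *
for n in ("scene","top"):
    p,d=get_image(n); np.savez(f"{n}8.npz",p=p,d=d)
s=state();print(s['ee_pos'],s['orientation'],s['time_s'],s['wrist_force'],s['finger_gap'])
img={n:np.load(n+'8.npz')['p'] for n in('top','scene')}
for c,x0,cs in (('red',(519.,9.7),'scene'),('yellow',(529,53.6),'scene'),('blue',(539,97.5),'scene')): print(c,*fitc(img,c,x0,40,90,10,(cs,)))
for cams in (('top',),('scene',)): print('lever',cams,*fitc(img,'orange',(575,279),43,95,10,cams))
E
python3 ov.py scene8.npz scene pics/g12.png 250 160 60 539.4 97.9 10 529.3 54 -.226
```

```text
cmd [539.193  97.561 151.305   1.342]
to [574.8, 279.0, 150.0, 1.775] shift [184.78  -6.56   1.3 ] turn -24.84 rows 4.4
to [574.8, 279.0, 51.0, 1.775] shift [184.78  -6.56 100.3 ] turn -24.84 rows 5.0
[539.36167115  97.2380691  151.72202363] [ 3.14028855e+00 -3.50914317e-04  1.34065790e+00] 18.5167 [-0.65105035 -0.01376662 -0.11809937] 44.12692876258594
red [522.13721365  10.84048994] 0.9267121303744162
yellow [529.76443458  55.17287455] 0.9586963095422603
blue [540.55245304  99.60419273] 0.9489226079664878
lever ('top',) [573.98262155 277.98175257] 0.6872671160877224
lever ('scene',) [574.94752479 279.91383505] 0.9609072170750187
```

View pics/g12.png

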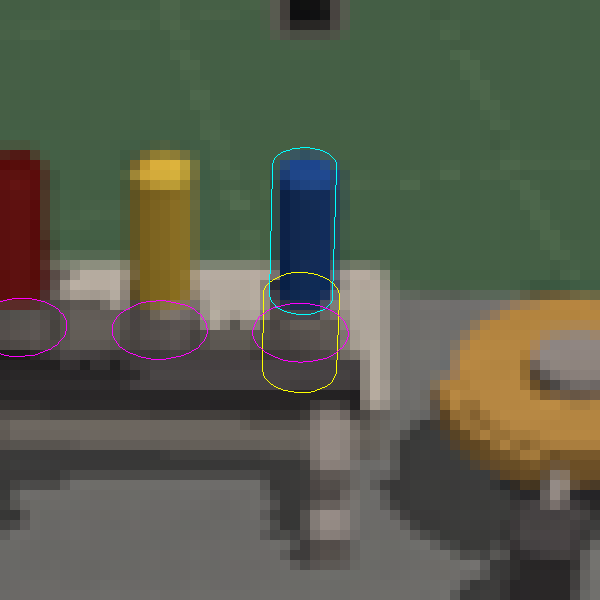

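```bash
python3 go.py 574.7 279.2 150 1.777  574.7 279.2 51 1.777
```

```text
cmd [539.193  97.561 151.305   1.342]
to [574.7, 279.2, 150.0, 1.777] shift [184.96  -6.71   1.3 ] turn -24.95 rows 4.4
to [574.7, 279.2, 51.0, 1.777] shift [184.96  -6.71 100.3 ] turn -24.95 rows 5.0
```

{"api": "send_rows", "payload": {"moves": [185,-6.7,0,0,0,-25,50,185,-6.7,0,0,0,-25,50,185,-6.7,0,0,0,-25,50,185,-6.7,0,0,0,-25,50,185,-6.7,0,0,0,-25,50,185,-6.7,0,0,0,-25,50,185,-6.7,0,0,0,-25,50,185,-6.7,0,0,0,-25,50,185,-6.7,0,0,0,-25,50,185,-6.7,30,0,0,-25,50,185,-6.7,50,0,0,-25,50,185,-6.7,50,0,0,-25,50]}}

```text
time_s: 19.52
ee_pos: [572.0, 276.7, 97.4]
orientation: [-3.135, 0.001, 1.775]
wrist_force: [-1.3, 0.4, -0.4]
finger_gap: 50.2
```

```bash
python3 go.py ap 185 -6.7 50 -25; python3 - <<'E'
from h import *
for n in ("scene","top"):
    p,d=get_image(n); np.savez(f"{n}9.npz",p=p,d=d)
s=state();print(s['ee_pos'],s['orientation'],s['time_s'],s['wrist_force'],s['finger_gap'])
p=np.load('top9.npz')['p'];q=np.load('scene9.npz')['p']
cv2.imwrite('pics/g13.png',np.hstack([cv2.resize(p[170:230,140:200],(400,400),interpolation=0),cv2.resize(q[145:205,310:370],(400,400),interpolation=0)]))
E
```

```text
cmd [574.716 279.242 101.305   1.778]
[574.15006636 277.81024929 101.29296515] [-3.14013748e+00  2.63273964e-04  1.77577177e+00] 19.6167 [0.3841605  0.60262744 0.77005043] 50.04044742886868
```

View pics/g13.png

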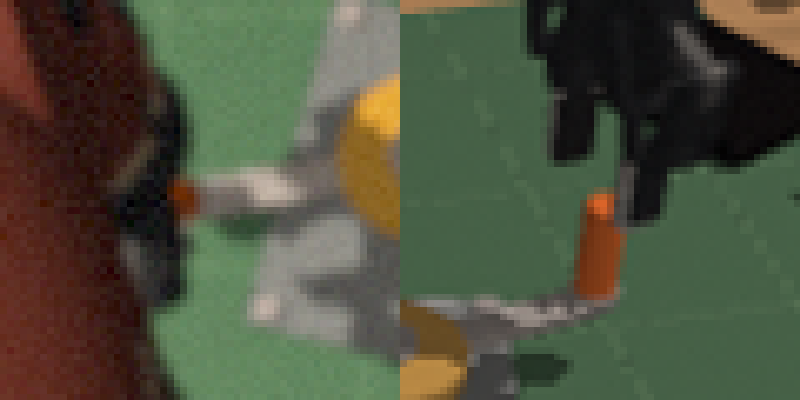

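{"api": "send_rows", "payload": {"moves": [0,0,20,0,0,0,50,0,0,40,0,0,0,50,0,0,50,0,0,0,50,0,0,50,0,0,0,50,0,0,50,0,0,0,50]}}

```text
time_s: 20.03
ee_pos: [574.9, 278.8, 52.2]
orientation: [3.141, -0.0, 1.777]
wrist_force: [-0.6, -0.1, 0.9]
finger_gap: 49.9
```

{"api": "send_rows", "payload": {"moves": [0,0,0,0,0,0,10,0,0,0,0,0,0,10,0,0,0,0,0,0,10,0,0,0,0,0,0,10,0,0,0,0,0,0,10,0,0,0,0,0,0,10,0,0,0,0,0,0,10], "squeeze": 40}}

```text
time_s: 20.62
ee_pos: [575.3, 279.2, 52.7]
orientation: [3.14, -0.0, 1.777]
wrist_force: [-0.1, -0.3, 6.5]
finger_gap: 19.0
```

```bash
python3 go.py ap 0 0 50 0; python3 - <<'E'
from h import *
for n in ("scene","top"):
    p,d=get_image(n); np.savez(f"{n}10.npz",p=p,d=d)
s=state();print(s['ee_pos'],s['orientation'],s['time_s'],s['wrist_force'],s['moment'],s['finger_gap'])
p=np.load('top10.npz')['p'];q=np.load('scene10.npz')['p']
cv2.imwrite('pics/g14.png',np.hstack([cv2.resize(p[170:230,140:200],(400,400),interpolation=0),cv2.resize(q[145:205,310:370],(400,400),interpolation=0)]))
for d in np.array([.05,.1,.15,.2,.25,.3,.36,.46,.56,.66,.76,.86,.96]): print(d,np.round([110*(np.cos(d)-1),-110*np.sin(d),-np.degrees(d)],1))
E
```

```text
cmd [574.716 279.242  51.305   1.778]
[575.37173802 279.18841815  52.65648372] [ 3.13951794e+00 -2.29234540e-04  1.77707778e+00] 20.7167 [ 0.04585354 -0.57356532  6.64421124] [-5.84942805e-02  2.30691893e-01 -1.55810467e-04] 18.895374052356896
0.05 [-0.1 -5.5 -2.9]
0.1 [ -0.5 -11.   -5.7]
0.15 [ -1.2 -16.4  -8.6]
0.2 [ -2.2 -21.9 -11.5]
0.25 [ -3.4 -27.2 -14.3]
0.3 [ -4.9 -32.5 -17.2]
0.36 [ -7.1 -38.8 -20.6]
0.46 [-11.4 -48.8 -26.4]
0.56 [-16.8 -58.4 -32.1]
0.66 [-23.1 -67.4 -37.8]
0.76 [-30.3 -75.8 -43.5]
0.86 [-38.2 -83.4 -49.3]
0.96 [-46.9 -90.1 -55. ]
```

View pics/g14.png

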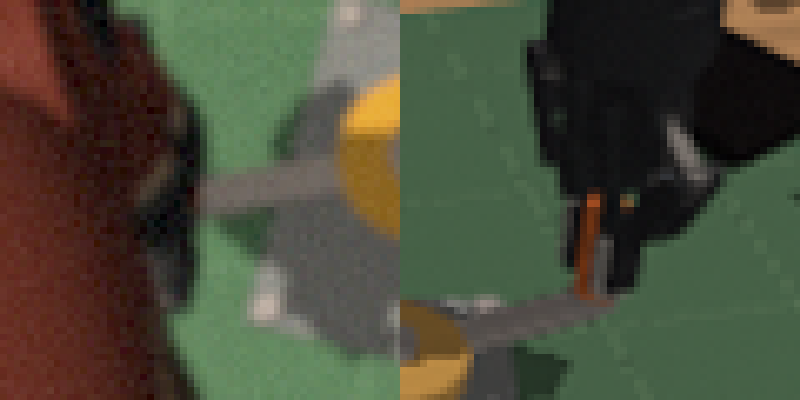

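{"api": "send_rows", "payload": {"moves": [-0.1,-5.5,0,0,0,-2.9,10,-0.5,-11,0,0,0,-5.7,10,-1.2,-16.4,0,0,0,-8.6,10,-2.2,-21.9,0,0,0,-11.5,10,-2.2,-21.9,0,0,0,-11.5,10,-2.2,-21.9,0,0,0,-11.5,10]}}

```text
time_s: 21.22
ee_pos: [554.5, 272.7, 52.6]
orientation: [3.139, -0.0, 1.977]
wrist_force: [0.6, 0.7, 6.6]
finger_gap: 19.5
```

```bash
python3 go.py ap -2.2 -21.9 0 -11.5; cat > lv.py <<'E'
from cell import *
import numpy as np,json
s=state(); P=np.array([597.3,171.1]); d=s['ee_pos'][:2]-P; a=np.arctan2(d[1],d[0]); t=np.array([-np.sin(a),np.cos(a)]); c=json.load(open('cmd.json')); e=np.array(c[:2])-P
print('t',s['time_s'],'lever meas',round(a-1.5178,3),'cmd',round(np.arctan2(e[1],e[0])-1.5178,3),'yaw',round(s['orientation'][2]-1.5178,3),'r',round(np.hypot(*d),1),round(np.hypot(*e),1),'Ftan',round(float(s['wrist_force'][:2]@t),2),'Frad',round(float(s['wrist_force'][:2]@d/np.hypot(*d)),2),'Fz',round(s['wrist_force'][2],1),'vel',round(float(np.abs(s['joint_velocities']).max()),3),'gap',round(s['finger_gap'],1))
E
python3 lv.py
```

```text
cmd [553.736 272.587  51.305   1.979]
t 21.2167 lever meas 0.452 cmd 0.458 yaw 0.459 r 110.3 110.4 Ftan -0.82 Frad 0.45 Fz 6.6 vel 0.011 gap 19.5
```

{"api": "send_rows", "payload": {"moves": [-0.1,-3.3,0,0,0,-1.7,10,-0.2,-6.6,0,0,0,-3.4,10,-0.2,-6.6,0,0,0,-3.4,10]}}

```text
time_s: 21.47
ee_pos: [548.3, 269.9, 52.6]
orientation: [3.139, -0.0, 2.038]
wrist_force: [-2.1, 0.1, 9.0]
finger_gap: 19.3
```

```bash
python3 go.py ap -0.2 -6.6 0 -3.4;python3 lv.py
```

```text
cmd [547.756 269.787  51.305   2.038]
t 21.4667 lever meas 0.513 cmd 0.518 yaw 0.52 r 110.3 110.4 Ftan 1.82 Frad 1.06 Fz 9.0 vel 0.041 gap 19.3
```

{"api": "send_rows", "payload": {"moves": [-0.1,-5.5,0,0,0,-2.9,10,-0.5,-11,0,0,0,-5.7,10,-0.5,-11,0,0,0,-5.7,10]}}

```text
time_s: 21.72
ee_pos: [538.4, 264.2, 52.6]
orientation: [3.14, 0.0, 2.139]
wrist_force: [0.3, -0.2, 7.0]
finger_gap: 19.0
```

```bash
python3 go.py ap -0.5 -11 0 -5.7;python3 lv.py
```

```text
cmd [538.16  264.387  51.305   2.137]
t 21.7167 lever meas 0.617 cmd 0.618 yaw 0.621 r 110.2 110.5 Ftan -0.19 Frad -0.33 Fz 7.0 vel 0.072 gap 19.0
```

{"api": "send_rows", "payload": {"moves": [-0.1,-5.5,0,0,0,-2.9,10,-0.5,-11,0,0,0,-5.7,10,-0.5,-11,0,0,0,-5.7,10]}}

```text
time_s: 21.97
ee_pos: [529.2, 257.8, 52.6]
orientation: [3.14, 0.0, 2.238]
wrist_force: [-1.4, -1.1, 9.2]
finger_gap: 19.2
```

```bash
python3 go.py ap -0.5 -11 0 -5.7;python3 lv.py
```

```text
cmd [529.147 258.061  51.305   2.237]
t 21.9667 lever meas 0.719 cmd 0.718 yaw 0.72 r 110.3 110.5 Ftan 1.83 Frad 0.02 Fz 9.2 vel 0.073 gap 19.2
```

{"api": "send_rows", "payload": {"moves": [0,0,0,0,0,0,10,0,0,0,0,0,0,10,0,0,0,0,0,0,10,0,0,0,0,0,0,10]}}

```text
time_s: 22.3
ee_pos: [529.3, 257.9, 52.5]
orientation: [3.141, 0.0, 2.235]
wrist_force: [-2.8, -0.7, 11.2]
finger_gap: 18.8
```

```bash
python3 lv.py
```

```text
t 22.3 lever meas 0.717 cmd 0.718 yaw 0.717 r 110.2 110.5 Ftan 2.59 Frad 1.18 Fz 11.2 vel 0.001 gap 18.8
```

{"api": "send_rows", "payload": {"moves": [0,-2.2,0,0,0,-1.1,10,0,-2.2,0,0,0,-1.1,10,0,-2.2,0,0,0,-1.1,10,0,-2.2,0,0,0,-1.1,10]}}

```text
time_s: 22.63
ee_pos: [528.2, 257.0, 52.6]
orientation: [3.139, 0.0, 2.254]
wrist_force: [-0.4, 1.7, 8.0]
finger_gap: 19.2
```

```bash
python3 go.py ap 0 -2.2 0 -1.1; python3 lv.py
```

```text
cmd [527.417 256.701  51.305   2.256]
t 22.6333 lever meas 0.731 cmd 0.738 yaw 0.737 r 110.2 110.5 Ftan -0.78 Frad 1.53 Fz 8.0 vel 0.002 gap 19.2
```

{"api": "send_rows", "payload": {"moves": [0,-2.2,0,0,0,-1.1,10,0,-2.2,0,0,0,-1.1,10,0,-2.2,0,0,0,-1.1,10,0,-2.2,0,0,0,-1.1,10]}}

```text
time_s: 22.97
ee_pos: [526.3, 255.3, 52.6]
orientation: [3.14, 0.001, 2.274]
wrist_force: [-1.3, -1.9, 9.9]
finger_gap: 19.2
```

```bash
python3 go.py ap 0 -2.2 0 -1.1; python3 lv.py
```

```text
cmd [525.714 255.309  51.305   2.275]
t 22.9667 lever meas 0.753 cmd 0.758 yaw 0.756 r 110.1 110.5 Ftan 2.26 Frad -0.64 Fz 9.9 vel 0.001 gap 19.2
```

{"api": "send_rows", "payload": {"moves": [0,-2.2,0,0,0,-1.1,10,0,-2.2,0,0,0,-1.1,10,0,-2.2,0,0,0,-1.1,10,0,-2.2,0,0,0,-1.1,10]}}

```text
time_s: 23.3
ee_pos: [524.8, 253.9, 52.6]
orientation: [3.14, 0.001, 2.293]
wrist_force: [-1.4, -0.5, 9.8]
finger_gap: 19.2
```

```bash
python3 go.py ap 0 -2.2 0 -1.1; python3 lv.py
```

```text
cmd [524.038 253.884  51.305   2.294]
t 23.3 lever meas 0.773 cmd 0.777 yaw 0.775 r 110.1 110.5 Ftan 1.4 Frad 0.6 Fz 9.8 vel 0.001 gap 19.2
```

{"api": "send_rows", "payload": {"moves": [0,-2.2,0,0,0,-1.1,10,0,-2.2,0,0,0,-1.1,10,0,-2.2,0,0,0,-1.1,10,0,-2.2,0,0,0,-1.1,10]}}

```text
time_s: 23.63
ee_pos: [523.2, 252.5, 52.6]
orientation: [3.14, 0.001, 2.312]
wrist_force: [-1.0, -0.5, 8.6]
finger_gap: 19.0
```

```bash
python3 go.py ap 0 -2.2 0 -1.1; python3 lv.py
```

```text
cmd [522.389 252.427  51.305   2.314]
t 23.6333 lever meas 0.791 cmd 0.797 yaw 0.794 r 110.1 110.6 Ftan 1.1 Frad 0.29 Fz 8.6 vel 0.002 gap 19.0
```

```bash
python3 - <<'E'
from h import *
for n in ("scene","top"):
    p,d=get_image(n); np.savez(f"{n}11.npz",p=p,d=d)
p=np.load('top11.npz')['p'];q=np.load('scene11.npz')['p']
cv2.imwrite('pics/g15.png',np.hstack([cv2.resize(p[165:255,150:240],(400,400),interpolation=2),cv2.resize(q[135:225,270:360],(400,400),interpolation=2)]))
E
```

```text
(no output)
```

View pics/g15.png

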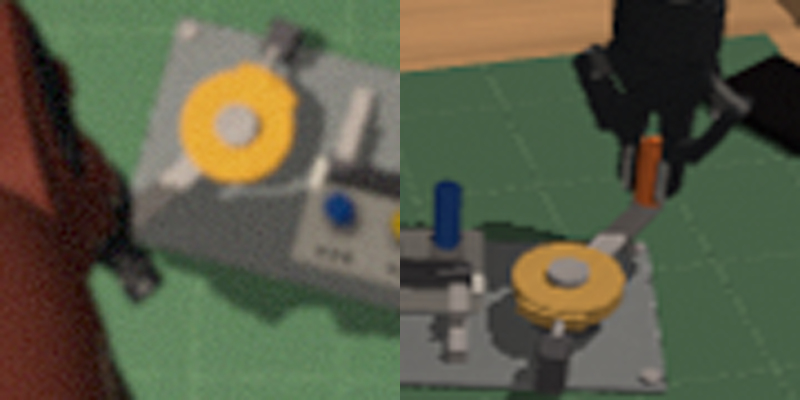

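{"api": "send_rows", "payload": {"moves": [-0.1,-5.5,0,0,0,-2.9,10,-0.5,-11,0,0,0,-5.7,10,-0.9,-14.2,0,0,0,-7.4,10,-0.9,-14.2,0,0,0,-7.4,10,-0.9,-14.2,0,0,0,-7.4,10]}}

```text
time_s: 24.15
ee_pos: [513.3, 242.2, 52.6]
orientation: [3.14, 0.001, 2.441]
wrist_force: [1.3, 2.2, 7.2]
finger_gap: 18.8
```

```bash
python3 go.py ap -0.9 -14.2 0 -7.4; python3 lv.py
```

```text
cmd [512.539 242.16   51.305   2.443]
t 24.15 lever meas 0.922 cmd 0.926 yaw 0.923 r 110.1 110.6 Ftan -2.49 Frad 0.45 Fz 7.2 vel 0.013 gap 18.8
```

{"api": "send_rows", "payload": {"moves": [-0.1,-5.5,0,0,0,-2.9,10,-0.5,-10,0,0,0,-5.2,10,-0.5,-10,0,0,0,-5.2,10,-0.5,-10,0,0,0,-5.2,10]}}

```text
time_s: 24.48
ee_pos: [507.4, 234.3, 52.6]
orientation: [3.139, 0.001, 2.532]
wrist_force: [0.4, 1.4, 8.3]
finger_gap: 18.9
```

```bash
python3 go.py ap -0.5 -10 0 -5.2; python3 lv.py
```

```text
cmd [506.489 234.182  51.305   2.534]
t 24.4833 lever meas 1.011 cmd 1.017 yaw 1.014 r 109.9 110.6 Ftan -1.39 Frad 0.51 Fz 8.3 vel 0.009 gap 18.9
```

{"api": "send_rows", "payload": {"moves": [-0.1,-5.5,0,0,0,-2.9,10,-0.5,-11,0,0,0,-5.7,10,-0.5,-11,0,0,0,-5.7,10,-0.5,-11,0,0,0,-5.7,10]}}

```text
time_s: 24.82
ee_pos: [501.5, 225.0, 52.6]
orientation: [3.139, 0.002, 2.632]
wrist_force: [-0.3, 1.3, 8.1]
finger_gap: 18.9
```

```bash
python3 go.py ap -0.5 -11 0 -5.7; python3 lv.py
```

```text
cmd [500.616 224.868  51.305   2.633]
t 24.8167 lever meas 1.111 cmd 1.116 yaw 1.114 r 109.9 110.6 Ftan -1.0 Frad 0.92 Fz 8.1 vel 0.011 gap 18.9
```

{"api": "send_rows", "payload": {"moves": [0,-2.2,0,0,0,-1.1,10,0,-2.2,0,0,0,-1.1,10,0,-2.2,0,0,0,-1.1,10]}}

```text
time_s: 25.07
ee_pos: [501.0, 223.9, 52.6]
orientation: [3.138, 0.002, 2.651]
wrist_force: [1.0, 4.1, 6.7]
finger_gap: 19.3
```

```bash
python3 go.py ap 0 -2.2 0 -1.1; python3 lv.py
```

```text
cmd [499.544 222.946  51.305   2.652]
t 25.0667 lever meas 1.123 cmd 1.136 yaw 1.133 r 109.9 110.7 Ftan -4.06 Frad 1.07 Fz 6.7 vel 0.005 gap 19.3
```

{"api": "send_rows", "payload": {"moves": [0,-3.3,0,0,0,-1.7,10,-0.2,-6.6,0,0,0,-3.4,10,-0.2,-6.6,0,0,0,-3.4,10,-0.2,-6.6,0,0,0,-3.4,10]}}

```text
time_s: 25.4
ee_pos: [497.7, 217.1, 52.6]
orientation: [3.14, 0.002, 2.71]
wrist_force: [-0.1, -0.2, 9.0]
finger_gap: 18.8
```

```bash
python3 go.py ap -0.2 -6.6 0 -3.4; python3 lv.py
```

```text
cmd [496.619 217.027  51.305   2.712]
t 25.4 lever meas 1.191 cmd 1.196 yaw 1.192 r 109.7 110.7 Ftan 0.2 Frad 0.02 Fz 9.0 vel 0.008 gap 18.8
```

{"api": "send_rows", "payload": {"moves": [-0.1,-4.2,0,0,0,-2.2,10,-0.1,-4.2,0,0,0,-2.2,10,-0.1,-4.2,0,0,0,-2.2,10,-0.1,-4.2,0,0,0,-2.2,10,-0.1,-4.2,0,0,0,-2.2,10,-0.1,-4.2,0,0,0,-2.2,10]}}

```text
time_s: 25.9
ee_pos: [496.2, 213.7, 52.6]
orientation: [3.139, 0.002, 2.748]
wrist_force: [0.3, 2.5, 8.5]
finger_gap: 18.8
```

```bash
python3 go.py ap -0.1 -4.2 0 -2.2; python3 - <<'E'
from h import *
for n in ("scene","top"):
    p,d=get_image(n); np.savez(f"{n}12.npz",p=p,d=d)
p=np.load('top12.npz')['p'];q=np.load('scene12.npz')['p']
cv2.imwrite('pics/g16.png',np.hstack([cv2.resize(p[165:255,150:240],(400,400),interpolation=2),cv2.resize(q[135:225,250:340],(400,400),interpolation=2)]))
# predicted bar axis at lever angles
for n in('top','scene'):
    for a in(1.1,1.24,1.35):
        ph=a+1.5178; print(n,a,proj(n,[[597.3+r*np.cos(ph),171.1+r*np.sin(ph),z] for r,z in((45,43),(85,43),(110,95))]).round(1).tolist())
E
python3 lv.py
```

```text
cmd [494.959 213.167  51.305   2.75 ]
top 1.1 [[194.5, 205.6], [187.3, 216.9], [180.0, 222.5]]
top 1.24 [[196.3, 206.5], [190.8, 218.8], [184.7, 225.0]]
top 1.35 [[197.9, 207.1], [193.7, 219.8], [188.7, 226.4]]
scene 1.1 [[310.6, 188.3], [313.6, 181.2], [316.7, 163.7]]
scene 1.24 [[308.6, 187.9], [309.9, 180.6], [311.9, 163.0]]
scene 1.35 [[307.1, 187.8], [307.0, 180.4], [308.1, 162.7]]
t 26.0 lever meas 1.225 cmd 1.234 yaw 1.231 r 109.7 110.6 Ftan -2.57 Frad 0.19 Fz 8.9 vel 0.002 gap 18.6
```

View pics/g16.png

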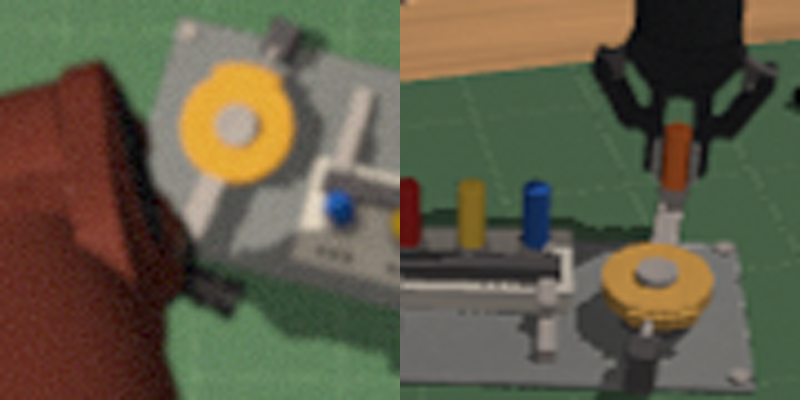

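{"api": "send_rows", "payload": {"moves": [0,0,0,0,0,0,10,0,0,0,0,0,0,10,0,0,0,0,0,0,10,0,0,0,0,0,0,10,0,0,0,0,0,0,10,0,0,0,0,0,0,10]}}

```text
time_s: 26.5
ee_pos: [496.2, 213.6, 52.6]
orientation: [3.139, 0.002, 2.748]
wrist_force: [-0.9, 1.5, 6.7]
finger_gap: 18.6
```

```bash
python3 lv.py; python3 - <<'E'
from fit import *
for n in ("scene","top"):
    p,d=get_image(n); np.savez(f"{n}13.npz",p=p,d=d)
img={n:np.load(n+'13.npz')['p'] for n in('top','scene')}
for c,x0 in (('red',(519.,9.7)),('yellow',(529,53.6)),('blue',(539,97.5))): print(c,*fitc(img,c,x0,40,90,10,('scene',)))
for n in('top','scene'): cv2.imwrite(f'pics/fin_{n}.png',img[n])
cv2.imwrite('pics/fin_z.png',cv2.resize(img['scene'][155:215,235:325],(780,520),interpolation=2))
E
```

```text
t 26.5 lever meas 1.226 cmd 1.234 yaw 1.231 r 109.7 110.6 Ftan -1.03 Frad 1.37 Fz 6.7 vel 0.002 gap 18.6
red [521.58280492  10.12071867] 0.935811434307809
yellow [530.71136475  54.19631348] 0.9557787592280335
blue [542.25219727  98.97973633] 0.9501482183017536
```

View pics/fin_z.png

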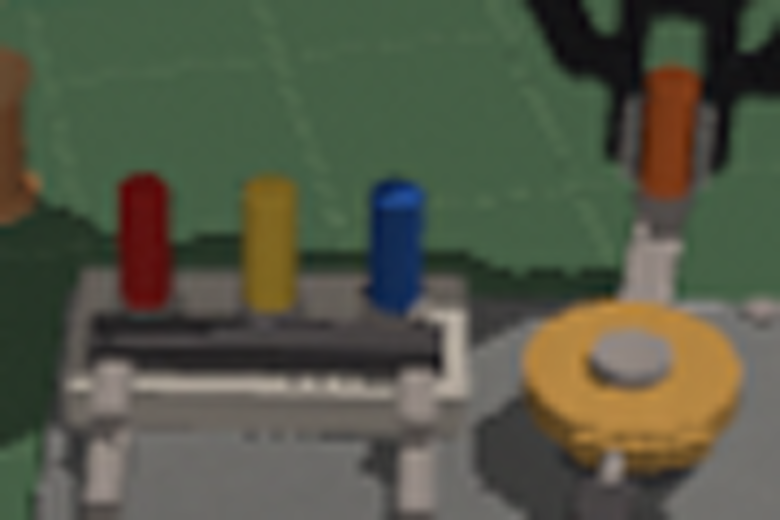

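View pics/fin_scene.png

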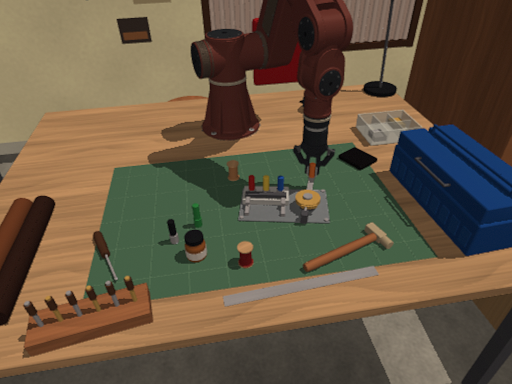

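```bash
python3 -c "
from cell import *
print(hand_in()); print(state()['time_s'])"
```

```text
the job is handed in; nothing more can be done
None
the job is handed in; nothing more can be done
```

I loaded red, yellow and blue into the one-, two- and three-dot pockets in that order. Each was pressed to the bottom with a 39–46 N push. I then gripped the lever handle and swung it anticlockwise into the fourth notch, and handed in at about 26.5 s still gripping it.

**Stamps:** in the last pictures all three stand upright at equal height, with the clamp jaw closed up to their feet. The position fits to those pictures put their x about 2–3 mm off the seats the arm felt when pressing them in. I put that down to camera bias.

**Lever:** the tool pose gave 1.226 rad at rest, and the handle's position in the picture agreed at about 1.23 rad. That is inside the 1.18–1.33 rad limits.

**Clicks:** I felt only the fourth click clearly: about −4 N at 1.12 rad, dropping to 0 N at 1.19 rad. The earlier three were lost in about 2 N of force noise, so I counted them from the lever angle.

**Rest of the bench:** no contact with anything else was noticed. In the last scene picture the black stamp, green look-alike, spools, jar, wallet and awl appear where they started, though I did not measure them again.

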